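Clear the packing board, lay the cartons on it and weight them

TASK

Pick up the scraper block from its cork pad and wipe all the loose wooden offcuts off the packing board into the metal trough at its end, using the scraper and never your fingers on the offcuts. When the board is clear, tip every standing carton over the board's edge so that it lies flat on its broad side on the board, and then set one pressing weight upright on the middle of each carton. Leave the scraper standing on its cork pad again, and do not disturb the other things on the bench.

Things in the scene. Friction and masses are not known exactly. Their poses are not given: they have to be found in the camera images.
- board: Fixed white packing board, 260 (its x) by 300 (its y) mm, top 30 mm above the bench. Origin: centre of its underside, on the bench. Along both sides, x = 122 to 130 mm and x = -122 to -130 mm, a plywood lip stands 16 mm above the top. Its -y end (y = -150 mm) drops straight into the trough; its +y end (y = 150 mm) is a plain 30 mm step down to the bench, without a lip.
- trough (a point): Centre of the floor of the aluminium trough fixed to the board's -y end: 90 mm wide (board y = -150 to -240 mm), as long as the board is wide; floor 4 mm, walls 46 mm above the bench. Axes as the board's.
- pad: Fixed cork pad, 150 (x) by 90 (y) by 6 mm, the scraper's place. Origin: centre of its underside, on the bench.
- scraper: Wooden scraper block with a rubber sole: foot 110 (x, the wiping width) by 60 (y) by 30 mm high, and on its middle an upright grip 56 (x) by 24 (y) mm, from 30 to 86 mm height. 220 g. Origin: centre of its underside; z up when it stands. It starts standing on the cork pad and is gripped from above across the 24 mm (y). It wipes along its y.
- chip1: Loose dark wooden offcut, about 38 x 24 x 14 mm, 12 g, flat on the board at the start at any yaw. Origin: its middle. May be absent.
- chip2: Loose dark wooden offcut, about 30 x 28 x 13 mm, 12 g, flat on the board at the start at any yaw. Origin: its middle. May be absent.
- chip3: Loose dark wooden offcut, about 42 x 20 x 14 mm, 12 g, flat on the board at the start at any yaw. Origin: its middle. May be absent.
- chip4: Loose dark wooden offcut, about 34 x 26 x 15 mm, 12 g, flat on the board at the start at any yaw. Origin: its middle. May be absent.
- chip5: Loose dark wooden offcut, about 36 x 22 x 13 mm, 12 g, flat on the board at the start at any yaw. Origin: its middle. May be absent.
- chip6: Loose dark wooden offcut, about 28 x 26 x 15 mm, 12 g, flat on the board at the start at any yaw. Origin: its middle. May be absent.
- carton1: Cardboard carton standing on end on the bench, a broad face 1 to 7 mm from the board's step: 62 (x) by 50 (y) by 150 (z) mm, about 0.2 to 0.4 kg. Origin: centre of its underside; z up while it stands, level once tipped; its x is about along the board's. Tipped past about 30 degrees it falls onto the board by itself. May be absent.
- carton2: Cardboard carton standing on end on the bench, a broad face 1 to 7 mm from the board's step: 62 (x) by 50 (y) by 150 (z) mm, about 0.2 to 0.4 kg. Origin: centre of its underside; z up while it stands, level once tipped; its x is about along the board's. Tipped past about 30 degrees it falls onto the board by itself. May be absent.
- carton3: Cardboard carton standing on end on the bench, a broad face 1 to 7 mm from the board's step: 62 (x) by 50 (y) by 150 (z) mm, about 0.2 to 0.4 kg. Origin: centre of its underside; z up while it stands, level once tipped; its x is about along the board's. Tipped past about 30 degrees it falls onto the board by itself. May be absent.
- carton1_mid (a point): The middle of carton1, 75 mm along its z from its origin. About 55 mm above the bench when the carton lies flat on its broad side on the board.
- carton2_mid (a point): The middle of carton2, 75 mm along its z from its origin. About 55 mm above the bench when the carton lies flat on its broad side on the board.
- carton3_mid (a point): The middle of carton3, 75 mm along its z from its origin. About 55 mm above the bench when the carton lies flat on its broad side on the board.
- weight1: Pressing weight: square dark cast slab 50 x 50 x 22 mm with an upright round knob, 22 mm across, from 26 to 52 mm height, on its middle. 0.4 kg. Origin: centre of its underside. Starts on the bench beyond the cartons (to their +y); there are always three, and a spare one stays where it is.
- weight2: Pressing weight: square dark cast slab 50 x 50 x 22 mm with an upright round knob, 22 mm across, from 26 to 52 mm height, on its middle. 0.4 kg. Origin: centre of its underside. Starts on the bench beyond the cartons (to their +y); there are always three, and a spare one stays where it is.
- weight3: Pressing weight: square dark cast slab 50 x 50 x 22 mm with an upright round knob, 22 mm across, from 26 to 52 mm height, on its middle. 0.4 kg. Origin: centre of its underside. Starts on the bench beyond the cartons (to their +y); there are always three, and a spare one stays where it is.
- spool: Bystander: thread spool, 48 mm across, 59 mm high; origin centre of underside.
- glue: Bystander: glue jar, 56 mm across, 65 mm high; origin centre of underside.
- brush: Bystander: clothes brush, 120 x 40 x 28 mm; origin centre of underside.
- tin: Bystander: open steel tin, 70 mm across, 60 mm high; origin centre of underside.
- tape: Bystander: round tape measure, 60 mm across, 22 mm high; origin centre of underside.

How it is judged:
On the way, in this order (a step that is already met when the one before it is completed fails the run):
1. every offcut lies in the trough (y of chip1 in the frame of board between -0.24 and -0.151 m and x of chip1 in the frame of board between -0.13 and 0.13 m and height (world z) of each of chip1, chip2, chip3, chip4, chip5, chip6 below 0.04 m and y of chip2 in the frame of board between -0.24 and -0.151 m and x of chip2 in the frame of board between -0.13 and 0.13 m and y of chip3 in the frame of board between -0.24 and -0.151 m and x of chip3 in the frame of board between -0.13 and 0.13 m and y of chip4 in the frame of board between -0.24 and -0.151 m and x of chip4 in the frame of board between -0.13 and 0.13 m and y of chip5 in the frame of board between -0.24 and -0.151 m and x of chip5 in the frame of board between -0.13 and 0.13 m and y of chip6 in the frame of board between -0.24 and -0.151 m and x of chip6 in the frame of board between -0.13 and 0.13 m), for 0.2 s.
2. then every carton lies on its broad side on the board (y of carton1_mid in the frame of board between -0.08 and 0.145 m and x of carton1_mid in the frame of board between -0.125 and 0.125 m and angle between carton1's own z axis and vertical between 1.48 and 1.66 rad and height (world z) of carton1_mid between 0.045 and 0.059 m and linear speed of each of carton1, carton2, carton3 below 0.02 m/s and y of carton2_mid in the frame of board between -0.08 and 0.145 m and x of carton2_mid in the frame of board between -0.125 and 0.125 m and angle between carton2's own z axis and vertical between 1.48 and 1.66 rad and height (world z) of carton2_mid between 0.045 and 0.059 m and y of carton3_mid in the frame of board between -0.08 and 0.145 m and x of carton3_mid in the frame of board between -0.125 and 0.125 m and angle between carton3's own z axis and vertical between 1.48 and 1.66 rad and height (world z) of carton3_mid between 0.045 and 0.059 m), for 0.2 s.
At the end, for the whole second after the job is handed in: Offcuts: in the trough. Cartons: flat (5 degrees) on a broad side on the board. On each an upright weight, within 22 mm of its middle across and 50 mm along it. Scraper: upright (7 degrees) on the pad, within 50 mm of its middle in the pad's x, 30 mm in y. All at rest (all of step 1 and all of step 2 and ((x of weight1 in the frame of carton1 between -0.022 and 0.022 m and z of weight1 in the frame of carton1 between 0.025 and 0.125 m and height (world z) of weight1 between 0.074 and 0.087 m and angle between weight1's own z axis and vertical below 0.12 rad and linear speed of weight1 below 0.02 m/s) or (x of weight2 in the frame of carton1 between -0.022 and 0.022 m and z of weight2 in the frame of carton1 between 0.025 and 0.125 m and height (world z) of weight2 between 0.074 and 0.087 m and angle between weight2's own z axis and vertical below 0.12 rad and linear speed of weight2 below 0.02 m/s) or (x of weight3 in the frame of carton1 between -0.022 and 0.022 m and z of weight3 in the frame of carton1 between 0.025 and 0.125 m and height (world z) of weight3 between 0.074 and 0.087 m and angle between weight3's own z axis and vertical below 0.12 rad and linear speed of weight3 below 0.02 m/s)) and ((x of weight1 in the frame of carton2 between -0.022 and 0.022 m and z of weight1 in the frame of carton2 between 0.025 and 0.125 m and height (world z) of weight1 between 0.074 and 0.087 m and angle between weight1's own z axis and vertical below 0.12 rad and linear speed of weight1 below 0.02 m/s) or (x of weight2 in the frame of carton2 between -0.022 and 0.022 m and z of weight2 in the frame of carton2 between 0.025 and 0.125 m and height (world z) of weight2 between 0.074 and 0.087 m and angle between weight2's own z axis and vertical below 0.12 rad and linear speed of weight2 below 0.02 m/s) or (x of weight3 in the frame of carton2 between -0.022 and 0.022 m and z of weight3 in the frame of carton2 between 0.025 and 0.125 m and height (world z) of weight3 between 0.074 and 0.087 m and angle between weight3's own z axis and vertical below 0.12 rad and linear speed of weight3 below 0.02 m/s)) and ((x of weight1 in the frame of carton3 between -0.022 and 0.022 m and z of weight1 in the frame of carton3 between 0.025 and 0.125 m and height (world z) of weight1 between 0.074 and 0.087 m and angle between weight1's own z axis and vertical below 0.12 rad and linear speed of weight1 below 0.02 m/s) or (x of weight2 in the frame of carton3 between -0.022 and 0.022 m and z of weight2 in the frame of carton3 between 0.025 and 0.125 m and height (world z) of weight2 between 0.074 and 0.087 m and angle between weight2's own z axis and vertical below 0.12 rad and linear speed of weight2 below 0.02 m/s) or (x of weight3 in the frame of carton3 between -0.022 and 0.022 m and z of weight3 in the frame of carton3 between 0.025 and 0.125 m and height (world z) of weight3 between 0.074 and 0.087 m and angle between weight3's own z axis and vertical below 0.12 rad and linear speed of weight3 below 0.02 m/s)) and x of scraper in the frame of pad between -0.05 and 0.05 m and y of scraper in the frame of pad between -0.03 and 0.03 m and angle between scraper's own z axis and vertical below 0.12 rad and height (world z) of scraper below 0.012 m and linear speed of scraper below 0.02 m/s); the robot touches nothing.
It fails at once if the fingers or the arm push an offcut (over 1 N) (contact force between any of the fingers, the arm and chip1 above 1 N or contact force between any of the fingers, the arm and chip2 above 1 N or contact force between any of the fingers, the arm and chip3 above 1 N or contact force between any of the fingers, the arm and chip4 above 1 N or contact force between any of the fingers, the arm and chip5 above 1 N or contact force between any of the fingers, the arm and chip6 above 1 N).
It fails at once if a bystander is moved more than 40 mm (distance of any of spool, glue, brush, tin, tape from where it was at the start of the episode above 0.04 m).
Of chip1, chip2, chip3, chip4, chip5, chip6 only 4 to 6 are there at a start; the rules pass over those that are not, and their reading is None.
Of carton1, carton2, carton3 only 2 to 3 are there at a start; the rules pass over those that are not, and their reading is None.
At some moment in a run one of chip1, chip2, chip3, chip4, chip5, chip6, scraper may be knocked a few centimetres aside while the robot is not near it.
Once in a run the grip may slacken for a moment while it holds something.
It also fails if it takes over 210 s, if anything falls off the work surface, if the arm or the gripper's body presses on something with over 40 N, if the wrist force passes 120 N, or if a joint passes its speed limit or range.

ROBOT

A 6-joint arm with a two-finger parallel gripper is mounted at the origin on the work surface. World frame = base frame: x ahead of the robot, y to its left, z up, the work surface at z = 0. Lengths are in m, angles in rad, forces in N, time in s.
With the tool pointing down it reaches from about 0.375 to 0.75 m from the base axis. Payload 9 kg.
Tool frame: the origin (TCP) lies midway between the tips of the shut fingers; the grasp point (between the pads) lies 19 mm behind it; z points along the fingers, y is the line along which they close (so a half turn about z gives the same grasp; the last joint's range is limited). The gripper opens to 85 mm and grips with 20 to 120 N. Pads are 22 mm wide; open, the fingers measure 114 mm over their backs; the gripper's body (76 mm by 85 mm) begins 54 mm behind the grasp point. The pads swing forward as they close: fully open they stand 13 mm farther back than shut.
Start: joints at [1.076, 0.104, 0.097, 1.564, 0, 1.353], TCP at [0.164, 0.577, 0.231] pointing down, gripper open.
Joint ranges: [-2.99, 2.99], [-0.84, 1.86], [-1.1, 1.16], [-1.84, 2.11], [-1.51, 1.56], [-3.14, 3.14]. Speed limits (rad/s): [2.22, 2.22, 2.57, 3.14, 3.14, 3.14].

INTERFACE

Orientations are given as a unit quaternion [w, x, y, z].
In Python, from cell import bot gives the robot as it stands. The module is installed in compiled form; this text tells all that it offers.
- The arm moves only by the tool apply_moves, never from a script. Its argument "rows" is a list of rows, each a list of 5 numbers: the finger opening in mm, from 0 to 85.4, then the shift along the tool's x, y, z in mm, then the turn about the tool's z in degrees. A call has exactly 8 rows; each row is the pose to reach, as a shift and turn from the pose commanded when the call began, along the tool's axes at that moment; what a row does not reach only later rows make up. A row lasts 1/8 s, in which the tool goes at most 62.5 mm and 10.7 degrees, less where a joint would pass 70% of its speed; a pose out of reach is approached as far as the arm can. A call with a gripper value outside its range is refused whole. The fingers move at their own pace and stop on an object; the grip force is fixed at half the most. Time passes only in rows, so rows that repeat a pose let the fingers close, or fill a call up. It gives the time, the measured TCP pose, the force, the opening and the grip force at its end, in the units of the state.
- bot.read_state(): the state, without advancing time (a new reading comes with each control period).
- bot.snapshot(name): name is "scene" or "top"; returns the picture (420x560x3 uint8, red, green, blue); there is no depth.
- bot.camera_model(name): a dict with "fx", "fy", "cx", "cy" (pixels), "xyz" and "orientation" of the camera in the world. Camera axes: x right, y up, looking along -z (the intrinsics and any distortion apply to the point x, -y, -z); pixel columns grow to the right and rows downward; lengths in m; the calibration is good to about 2 mm. A picture is of the moment at which its call begins. camera_model takes no time and is no camera call.
- bot.finish_job(): hands the job in; it is judged then, once.
The state is a dict: "time": time; "qpos": joint angles; "dq": joint speeds; "joint_torque": joint torques, N m; "ee_pos": TCP position; "tcp_rot": TCP orientation; "contact_force": force on the tool from outside, world axes, zero at the start; "moment": the same for the moment, N m; "opening": opening from 0.0 (shut) to 1.0 (fully open); "gripper_force": force on a finger pad.
Only numpy, scipy, OpenCV 4.12 (cv2) and the standard library are available. Lean on these libraries where they do the work, as an engineer would, in place of code of your own. Each camera call takes 0.05 s, during which the arm holds its last target. There are 200 camera calls.

## Working session

There is one attempt and no reset: what is moved stays moved. The work goes in short steps, Python scripts to look and compute and a tool call to move; the robot and the scene stay as the last step left them, time stands still between calls to the robot, and variables do not carry over. Pictures are saved under pics/ and viewed, at most 17 in all, crops included, and the job is handed in when it is done.

Besides the shell and the picture viewer there is one more tool, called after "Emit:" as name(argument=value, ...), one argument or row to a line, values as JSON. apply_moves: Moves the arm, as the interface text tells. Its arguments: {"type":"object","properties":{"rows":{"type":"array"}},"required":["rows"]}

```bash
mkdir -p pics; cat > h.py <<'E'
import numpy as np, cv2
from cell import bot
from scipy.spatial.transform import Rotation as R
def cam(n):
    m=bot.camera_model(n); q=m["orientation"]
    return m,R.from_quat([q[1],q[2],q[3],q[0]]).as_matrix(),np.array(m["xyz"])
def px2w(n,u,v,z):
    m,r,p=cam(n); d=r@np.array([(u-m["cx"])/m["fx"],-(v-m["cy"])/m["fy"],-1]); return p+d*(z-p[2])/d[2]
def w2px(n,P):
    m,r,p=cam(n); c=r.T@(np.array(P)-p); return m["cx"]+m["fx"]*c[0]/-c[2], m["cy"]-m["fy"]*c[1]/-c[2]
def snap(n,f,crop=None,s=1):
    im=bot.snapshot(n)[:,:,::-1]
    cv2.imwrite("pics/raw_"+f,im)
    if crop: x,y,w,h=crop; im=im[y:y+h,x:x+w]
    cv2.imwrite("pics/"+f,cv2.resize(im,None,fx=s,fy=s,interpolation=cv2.INTER_CUBIC))
def tool():
    s=bot.read_state(); q=s["tcp_rot"]; return np.array(s["ee_pos"]),R.from_quat([q[1],q[2],q[3],q[0]]).as_matrix(),s
def delta(P): # mm in tool axes to world TCP target
    p,r,s=tool(); return np.round(r.T@(np.array(P)-p)*1000,1)
E
python3 - <<'E'
from h import *
for n in("scene","top"):
    print(bot.camera_model(n)); 
snap("top","t0.png",None,1.42); snap("scene","s0.png",None,1.42)
p,r,s=tool(); print(s); print(r)
E
```

```text
{'fx': 400.9998634490436, 'fy': 400.9998634490436, 'cx': 284.4284760908849, 'cy': 214.0843889439299, 'xyz': array([ 1.31883212, -0.0359625 ,  0.76337061]), 'orientation': array([0.66963018, 0.30451763, 0.27347168, 0.61974   ])}
{'fx': 496.9948254141808, 'fy': 496.9948254141808, 'cx': 271.5474889949417, 'cy': 215.08873558016066, 'xyz': array([0.4350736 , 0.0455658 , 1.43555271]), 'orientation': array([ 0.71583728,  0.02510746, -0.03888334, -0.69673143])}
{'time': 0.1, 'qpos': array([ 1.07629296e+00,  1.04645162e-01,  9.65420467e-02,  1.56389949e+00,
       -7.67947172e-06,  1.35311073e+00]), 'dq': array([ 0.00193629, -0.00237253,  0.00449599, -0.00050429,  0.00056517,
        0.00110294]), 'joint_torque': array([ 5.87774062e-03, -5.58206034e+01,  5.04720604e+01,  1.28607775e-02,
       -3.04522619e-04, -2.89969273e-05]), 'ee_pos': array([0.16381609, 0.576891  , 0.23059407]), 'tcp_rot': array([-2.06665237e-04,  1.37967363e-01,  9.90436592e-01, -5.66639825e-04]), 'contact_force': array([ 0.41568946,  0.37645774, -0.04703091]), 'moment': array([ 0.05359084, -0.01474551, -0.01625887]), 'gripper_force': 0.0, 'opening': 1.0031076438488338}
[[-9.61929928e-01  2.73295616e-01 -5.65733231e-04]
 [ 2.73296085e-01  9.61929371e-01 -1.06541552e-03]
 [ 2.53022021e-04 -1.17946775e-03 -9.99999272e-01]]
```

View pics/t0.png

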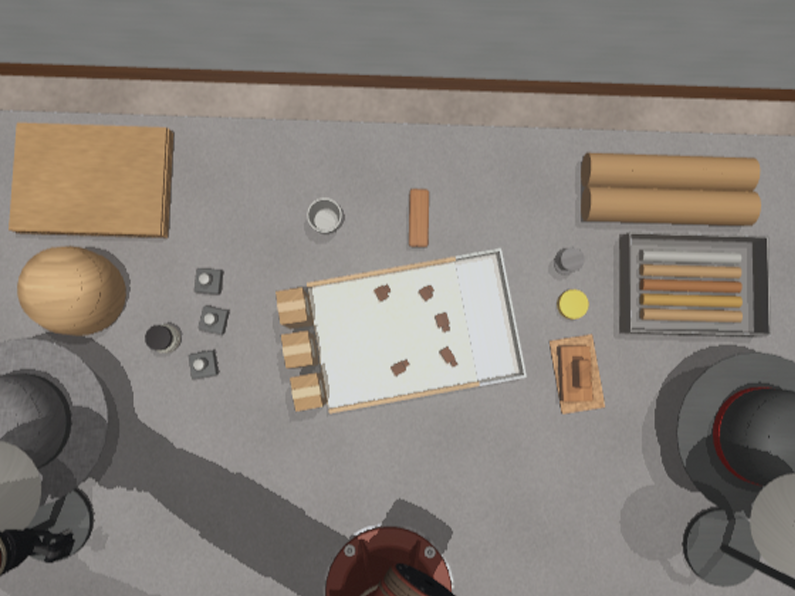

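View pics/s0.png

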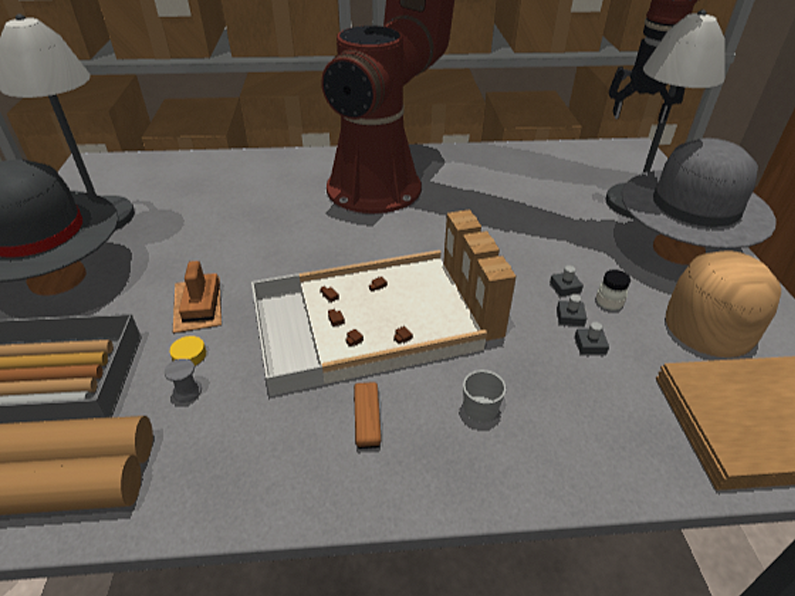

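Top view: the robot base is at the bottom. Five offcuts lie on the board, three cartons stand at its left end, and the trough is on its right end. The pad with the scraper is at (577,373), and the weights are at (208,281), (212,320) and (203,364). I'll enlarge the picture to measure.

```bash
python3 - <<'E'
from h import *
im=cv2.imread("pics/raw_t0.png")
c=im[170:300,190:380]; cv2.imwrite("pics/c1.png",cv2.resize(c,None,fx=4.2,fy=4.2,interpolation=cv2.INTER_CUBIC))
a=cv2.resize(im[225:300,370:440],None,fx=5.6,fy=5.6,interpolation=cv2.INTER_CUBIC)
b=cv2.resize(im[180:275,125:190],None,fx=5.6,fy=5.6,interpolation=cv2.INTER_CUBIC)
o=np.zeros((540,760,3),np.uint8); o[:a.shape[0],:a.shape[1]]=a; o[:b.shape[0],395:395+b.shape[1]]=b
cv2.imwrite("pics/c2.png",o)
E
```

```text
(no output)
```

View pics/c1.png

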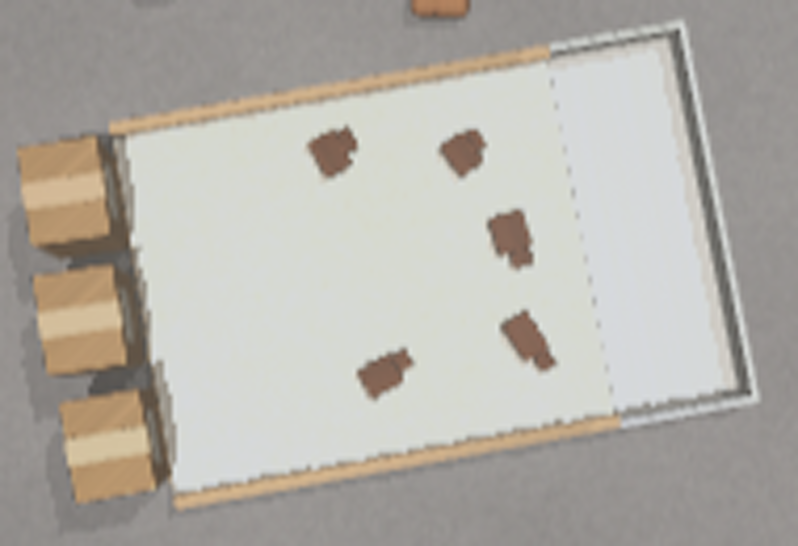

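View pics/c2.png

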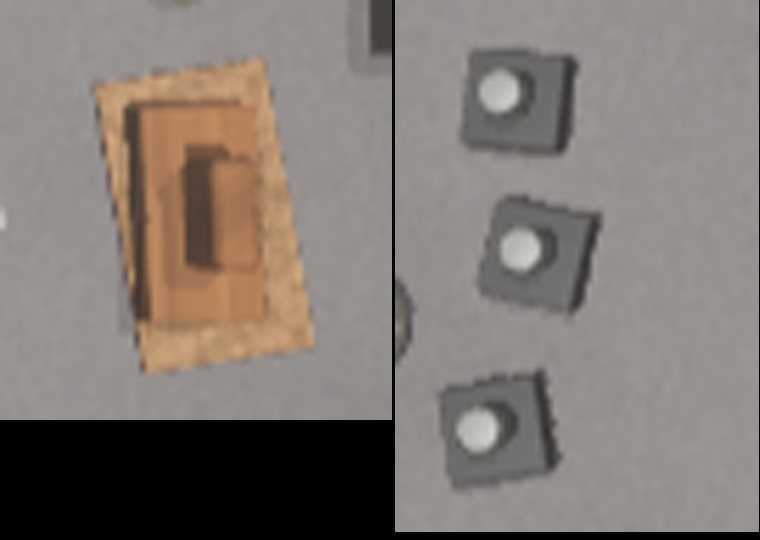

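c1 shows the board's lip corners (110,125) and (178,508), the trough's outer corners (684,22) and (756,402), the chips near (333,152), (464,152), (511,238), (528,340) and (385,372), and the three carton tops. c2 shows the pad corners, the scraper grip top around (237,213), and the weight knobs at (499,91), (521,250) and (478,429).

```bash
python3 - <<'E'
from h import *
A=lambda L,z:np.array([px2w("top",x/4.2+190,y/4.2+170,z) for x,y in L])
S=lambda L,z:np.array([px2w("top",x/5.6+370,y/5.6+225,z) for x,y in L])
W=lambda L,z:np.array([px2w("top",(x-395)/5.6+125,y/5.6+180,z) for x,y in L])
b=A([(110,125),(178,508),(756,402),(684,22)],.046); print(b)
L=[np.linalg.norm(b[i]-b[(i+1)%4]) for i in range(4)]; print("sizes .26 .39",L)
ex=(b[0]-b[1]+b[3]-b[2]); ey=(b[0]-b[3]+b[1]-b[2]); 
print("angle",np.degrees(np.arctan2(ey[1],ey[0])),np.degrees(np.arctan2(ex[1],ex[0])))
th=np.arctan2(ey[1],ey[0])+(np.arctan2(ex[1],ex[0])+np.pi/2-np.arctan2(ey[1],ey[0])+np.pi)%(2*np.pi)/2-np.pi/2
eyv=np.array([np.cos(th),np.sin(th)]); exv=np.array([eyv[1],-eyv[0]])
c=b.mean(0)[:2]+eyv*0.045   # board span y -.24..+.15 -> mean -.045
print("board c",c,"ey",eyv,"ex",exv)
B=lambda P:np.round(np.stack([(P[:,:2]-c)@exv,(P[:,:2]-c)@eyv],1)*1000)
np.savez("b.npz",c=c,ex=exv,ey=eyv)
print("corners",B(b).tolist())
print("chips",B(A([(333,152),(464,152),(511,238),(528,340),(385,372)],.044)).tolist())
for q in([(18,148),(100,138),(110,238),(32,246)],[(35,270),(113,264),(127,364),(50,374)],[(58,402),(142,390),(158,488),(75,500)]):
    P=A(q,.15); print("carton",B(P).tolist(),B(P).mean(0),P.mean(0))
p=S([(97,85),(266,58),(314,345),(146,374)],.006); print("pad",p.mean(0),[np.linalg.norm(p[i]-p[(i+1)%4]) for i in range(4)],np.degrees(np.arctan2(*(p[1]-p[2])[[1,0]])))
g=S([(213,155),(258,155),(262,265),(215,270)],.092); print("grip",g.mean(0),g)
f=S([(138,103),(252,103),(268,325),(148,325)],.036); print("foot",f.mean(0),f)
w=W([(499,91),(521,250),(478,429)],.052); print("w",w,B(w).tolist())
E
```

```text
[[ 0.60045091  0.17673088  0.046     ]
 [ 0.34798905  0.12290014  0.046     ]
 [ 0.42732222 -0.25858854  0.046     ]
 [ 0.6815714  -0.20764991  0.046     ]]
sizes .26 .39 [np.float64(0.25813705645290275), np.float64(0.38965031045511717), np.float64(0.2593017362444788), np.float64(0.39284746057624975)]
angle 101.83262483164847 11.682060870553284
board c [0.50516387 0.00240402] ey [-0.20376722  0.97901937] ex [0.97901937 0.20376722]
corners [[129.0, 151.0], [-129.0, 150.0], [-129.0, -240.0], [130.0, -242.0]]
chips [[85.0, 8.0], [69.0, -79.0], [7.0, -99.0], [-62.0, -98.0], [-66.0, -0.0]]
carton [[111.0, 202.0], [108.0, 152.0], [46.0, 156.0], [49.0, 204.0]] [ 78.5 178.5] [0.54545574 0.19307856 0.15      ]
carton [[34.0, 205.0], [30.0, 157.0], [-32.0, 159.0], [-30.0, 206.0]] [  0.5  181.75] [0.46848915 0.18019942 0.15      ]
carton [[-48.0, 204.0], [-50.0, 152.0], [-110.0, 153.0], [-108.0, 204.0]] [-79.   178.25] [0.39157527 0.16087004 0.15      ]
pad [ 0.43658333 -0.37350406  0.006     ] [np.float64(0.08923516112939507), np.float64(0.14858833770881433), np.float64(0.08811328743626395), np.float64(0.14933622843098956)] 9.556860958036268
grip [ 0.43866417 -0.36349216  0.092     ] [[ 0.46543578 -0.35179031  0.092     ]
 [ 0.46601508 -0.37371084  0.092     ]
 [ 0.4130941  -0.3756395   0.092     ]
 [ 0.41011173 -0.352828    0.092     ]]
foot [ 0.43711389 -0.36256751  0.036     ] [[ 0.49189223 -0.33023318  0.036     ]
 [ 0.49344492 -0.38814265  0.036     ]
 [ 0.3823212  -0.39621312  0.036     ]
 [ 0.3807972  -0.33568108  0.036     ]]
w [[0.60380899 0.37865393 0.052     ]
 [0.524771   0.36389855 0.052     ]
 [0.43585374 0.38068914 0.052     ]] [[173.0, 348.0], [93.0, 350.0], [9.0, 384.0]]
```

Emit:
apply_moves(
  rows=[
    [85,-48,-39,0,-2.4],
    [85,-96,-78,0,-4.8],
    [85,-144,-117,0,-7.2],
    [85,-192,-156,0,-9.6],
    [85,-240,-195,0,-12],
    [85,-288,-234,0,-14.4],
    [85,-336,-273,0,-16.8],
    [85,-384,-310,0,-19],
  ],
)

```text
time: 1.1
ee_pos: [0.4494, 0.1722, 0.2312]
tcp_rot: [0.0, -0.028, 1.0, 0.0]
contact_force: [0.2, 0.3, 0.2]
opening: 0.998
gripper_force: 0.0
```

```bash
python3 - <<'E'
from h import *
p,r,s=tool(); print(p,np.degrees(np.arctan2(r[1,1],r[0,1])),s["contact_force"],delta([.4385,-.363,.15]))
E
```

```text
[0.44938927 0.17215593 0.23118685] 93.20180412350616 [0.23387704 0.2589284  0.21508215] [  40.8 -533.7   81.1]
```

Emit:
apply_moves(
  rows=[
    [85,5,-60,0,0],
    [85,10,-120,0,0],
    [85,15,-180,0,0],
    [85,20,-240,0,0],
    [85,25,-300,0,0],
    [85,30,-360,0,0],
    [85,35,-420,0,0],
    [85,40,-480,0,0],
  ],
)

```text
time: 2.1
ee_pos: [0.4345, -0.3094, 0.231]
tcp_rot: [0.0, -0.027, 1.0, 0.0]
contact_force: [0.8, -0.1, 0.6]
opening: 0.994
gripper_force: 0.0
```

Emit:
apply_moves(
  rows=[
    [85,1,-30,20,0],
    [85,1,-54,40,0],
    [85,1,-54,60,0],
    [85,1,-54,80,0],
    [85,1,-54,81,0],
    [85,1,-54,81,0],
    [85,1,-54,81,0],
    [85,1,-54,81,0],
  ],
)

```text
time: 3.1
ee_pos: [0.4373, -0.3616, 0.1511]
tcp_rot: [0.0, -0.028, 1.0, -0.0]
contact_force: [-1.2, 0.0, 0.1]
opening: 0.995
gripper_force: 0.0
```

```bash
python3 - <<'E'
from h import *
snap("scene","s1.png",(90,150,120,110),5)
p,r,s=tool(); print(p,np.degrees(np.arctan2(r[1,1],r[0,1])),delta([.4385,-.363,.048]))
E
```

```text
[ 0.43718427 -0.36155364  0.15087601] 93.14707982791083 [ -1.2  -1.4 102.9]
```

View pics/s1.png

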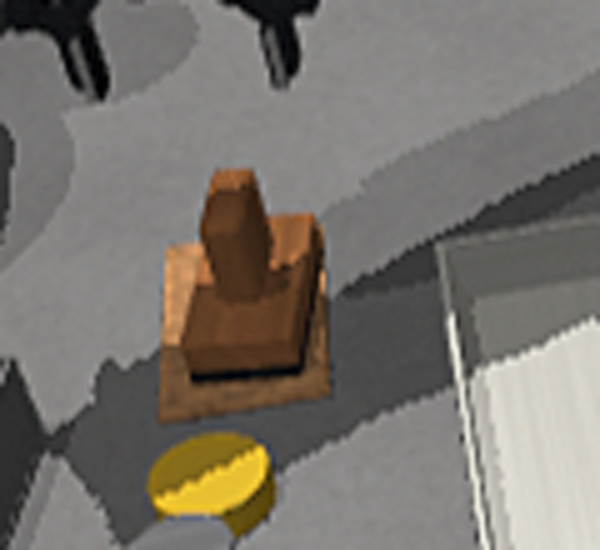

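The fingers straddle the grip of the scraper, which stands on its pad. I'll descend and grip.

Emit:
apply_moves(
  rows=[
    [85,-1,-1,25,0],
    [85,-1,-1,50,0],
    [85,-1,-1,75,0],
    [85,-1,-1,95,0],
    [85,-1,-1,106,0],
    [85,-1,-1,106,0],
    [85,-1,-1,106,0],
    [85,-1,-1,106,0],
  ],
)

```text
time: 4.15
ee_pos: [0.4384, -0.3628, 0.0452]
tcp_rot: [0.0, -0.027, 1.0, -0.001]
contact_force: [-0.3, 0.2, 0.4]
opening: 0.999
gripper_force: 0.0
```

Emit:
apply_moves(
  rows=[
    [10,0,0,0,0],
    [10,0,0,0,0],
    [10,0,0,0,0],
    [10,0,0,0,0],
    [10,0,0,0,0],
    [10,0,0,0,0],
    [10,0,0,0,0],
    [10,0,0,0,0],
  ],
)

```text
time: 5.15
ee_pos: [0.4381, -0.3625, 0.0444]
tcp_rot: [0.0, -0.027, 1.0, -0.0]
contact_force: [1.3, -1.1, 1.0]
opening: 0.272
gripper_force: 59.3
```

```bash
python3 - <<'E'
from h import *
p,r,s=tool(); print(p,s["opening"],s["gripper_force"],s["contact_force"],np.degrees(np.arctan2(r[1,1],r[0,1])))
E
```

```text
[ 0.43810764 -0.36245684  0.04439974] 0.27164604151993005 59.27481293678284 [ 1.34281719 -1.10486462  1.0395199 ] 93.1409397463085
```

Emit:
apply_moves(
  rows=[
    [10,0,0,-15,0],
    [10,0,0,-30,0],
    [10,0,0,-50,0],
    [10,0,0,-70,0],
    [10,0,0,-90,0],
    [10,0,0,-110,0],
    [10,0,0,-110,0],
    [10,0,0,-110,0],
  ],
)

```text
time: 6.15
ee_pos: [0.4379, -0.3621, 0.1537]
tcp_rot: [-0.0, -0.027, 1.0, 0.0]
contact_force: [0.2, -0.1, -2.2]
opening: 0.27
gripper_force: 59.1
```

Emit:
apply_moves(
  rows=[
    [10,-16,55,0,-1.1],
    [10,-31,110,0,-2.2],
    [10,-46,164,0,-3.3],
    [10,-62,218,0,-4.4],
    [10,-77,273,0,-5.5],
    [10,-93,328,0,-6.6],
    [10,-109,382,0,-7.7],
    [10,-124,437,0,-8.6],
  ],
)

```text
time: 7.15
ee_pos: [0.5375, 0.0827, 0.1532]
tcp_rot: [-0.001, -0.103, 0.995, 0.0]
contact_force: [1.3, -1.2, -2.9]
opening: 0.276
gripper_force: 60.0
```

```bash
cat >> h.py <<'E'
b=np.load("b.npz")
def Wb(x,y): return b["c"]+b["ex"]*x/1000+b["ey"]*y/1000
def info(x=None,y=None,z=None):
    p,r,s=tool(); d=p[:2]-b["c"]
    print("tcp",np.round(p,4),"board",np.round([d@b["ex"]*1e3,d@b["ey"]*1e3],1),"yaw y",np.round(np.degrees(np.arctan2(r[1,1],r[0,1])),2),"open",round(s["opening"]*85.4,1),"F",np.round(s["contact_force"],1),"gf",round(s["gripper_force"],1),"q6",s["qpos"][5].round(2))
    if x is not None: print("delta",delta([*Wb(x,y),z]))
E
python3 - <<'E'
from h import *
info(48,70,.0705)
snap("top","t1.png",(190,165,190,140),4.2)
E
```

```text
tcp [0.5375 0.0827 0.1532] board [48. 72.] yaw y 101.77 open 23.6 F [ 1.3 -1.2 -2.9] gf 60.0 q6 -0.29
delta [-0.1 -2.1 82.7]
```

View pics/t1.png

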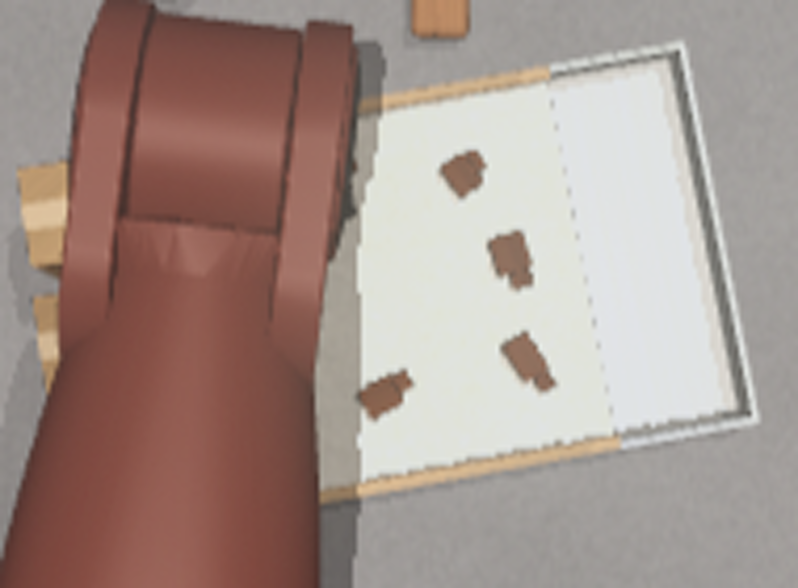

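The chips are where they were. I'll lower the scraper and make the first stroke.

Emit:
apply_moves(
  rows=[
    [10,0,-2,15,0],
    [10,0,-2,30,0],
    [10,0,-2,45,0],
    [10,0,-2,60,0],
    [10,0,-2,72,0],
    [10,0,-2,80,0],
    [10,0,-2,82,0],
    [10,0,-2,82,0],
  ],
)

```text
time: 8.2
ee_pos: [0.5385, 0.0789, 0.0726]
tcp_rot: [0.0, -0.102, 0.995, -0.0]
contact_force: [0.5, -0.3, -1.5]
opening: 0.268
gripper_force: 60.3
```

Emit:
apply_moves(
  rows=[
    [10,0,-12,0,0],
    [10,0,-28,0,0],
    [10,0,-44,0,0],
    [10,0,-60,0,0],
    [10,0,-76,0,0],
    [10,0,-92,0,0],
    [10,0,-108,0,0],
    [10,0,-120,0,0],
  ],
)

```text
time: 9.2
ee_pos: [0.5629, -0.0397, 0.0723]
tcp_rot: [0.0, -0.102, 0.995, 0.0]
contact_force: [-0.1, -0.7, -2.6]
opening: 0.272
gripper_force: 60.3
```

Emit:
apply_moves(
  rows=[
    [10,0,-14,0,0],
    [10,0,-28,0,0],
    [10,0,-42,0,0],
    [10,0,-56,0,0],
    [10,0,-70,0,0],
    [10,0,-80,0,0],
    [10,0,-85,0,0],
    [10,0,-85,0,0],
  ],
)

```text
time: 10.2
ee_pos: [0.58, -0.122, 0.0722]
tcp_rot: [-0.0, -0.102, 0.995, 0.0]
contact_force: [-0.5, 0.1, -2.5]
opening: 0.274
gripper_force: 60.3
```

```bash
python3 - <<'E'
from h import *
info(-60,70,.145)
E
```

```text
tcp [ 0.58   -0.122   0.0722] board [  47.9 -137.1] yaw y 101.73 open 23.4 F [-0.5  0.1 -2.5] gf 60.3 q6 -0.63
delta [108.  207.  -72.7]
```

Emit:
apply_moves(
  rows=[
    [10,0,0,-25,0],
    [10,0,0,-50,0],
    [10,20,40,-75,0],
    [10,40,80,-75,0],
    [10,60,120,-75,0],
    [10,80,160,-75,0],
    [10,100,200,-75,0],
    [10,108,207,-75,0],
  ],
)

```text
time: 11.2
ee_pos: [0.4308, 0.0608, 0.1474]
tcp_rot: [0.0, -0.104, 0.995, 0.0]
contact_force: [1.2, -0.4, -2.4]
opening: 0.273
gripper_force: 60.7
```

```bash
python3 - <<'E'
from h import *
snap("top","t2.png",(190,165,190,140),4.2)
info(-60,70,.070)
E
```

```text
tcp [0.4307 0.0604 0.1475] board [-61.1  72. ] yaw y 101.89 open 23.5 F [-0.5  0.4 -2. ] gf 60.7 q6 -0.37
delta [-1.1 -2.  77.5]
```

View pics/t2.png

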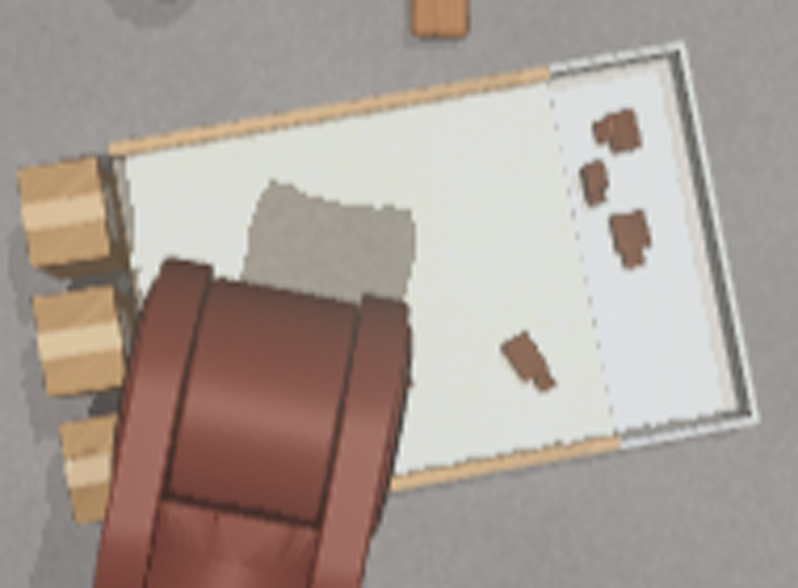

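Three chips are in the trough. Second stroke.

Emit:
apply_moves(
  rows=[
    [10,-1,-2,15,0],
    [10,-1,-2,30,0],
    [10,-1,-2,45,0],
    [10,-1,-2,60,0],
    [10,-1,-2,70,0],
    [10,-1,-2,76,0],
    [10,-1,-2,77,0],
    [10,-1,-2,77,0],
  ],
)

```text
time: 12.25
ee_pos: [0.4338, 0.0571, 0.0707]
tcp_rot: [0.0, -0.102, 0.995, -0.0]
contact_force: [1.2, 0.3, -2.4]
opening: 0.274
gripper_force: 60.7
```

Emit:
apply_moves(
  rows=[
    [10,0,-12,0,0],
    [10,0,-28,0,0],
    [10,0,-44,0,0],
    [10,0,-60,0,0],
    [10,0,-76,0,0],
    [10,0,-92,0,0],
    [10,0,-108,0,0],
    [10,0,-120,0,0],
  ],
)

```text
time: 13.25
ee_pos: [0.4581, -0.0615, 0.0703]
tcp_rot: [-0.0, -0.102, 0.995, 0.0]
contact_force: [-0.5, 0.2, -3.0]
opening: 0.275
gripper_force: 60.7
```

Emit:
apply_moves(
  rows=[
    [10,0,-14,0,0],
    [10,0,-28,0,0],
    [10,0,-42,0,0],
    [10,0,-56,0,0],
    [10,0,-70,0,0],
    [10,0,-80,0,0],
    [10,0,-85,0,0],
    [10,0,-85,0,0],
  ],
)

```text
time: 14.25
ee_pos: [0.4778, -0.1455, 0.075]
tcp_rot: [0.003, -0.102, 0.995, -0.002]
contact_force: [-4.8, 6.8, 31.1]
opening: 0.277
gripper_force: 64.9
```

Emit:
apply_moves(
  rows=[
    [10,0,0,-15,0],
    [10,0,0,-30,0],
    [10,0,0,-45,0],
    [10,0,0,-60,0],
    [10,0,0,-75,0],
    [10,0,-30,-75,0],
    [10,0,-75,-75,0],
    [10,0,-125,-75,0],
  ],
)

```text
time: 15.25
ee_pos: [0.5011, -0.2671, 0.146]
tcp_rot: [0.0, -0.103, 0.995, -0.0]
contact_force: [0.9, 0.7, -1.9]
opening: 0.271
gripper_force: 60.6
```

```bash
python3 - <<'E'
from h import *
info()
snap("top","t3.png",(190,165,250,140),3.2)
pad=np.array([.4366,-.3735,.05])
print(delta([*pad[:2],.12]))
E
```

```text
tcp [ 0.5011 -0.2671  0.146 ] board [ -58.9 -263. ] yaw y 101.79 open 23.1 F [ 0.9  0.7 -1.9] gf 60.6 q6 -0.93
[ 83.7 -85.3  25.5]
```

View pics/t3.png

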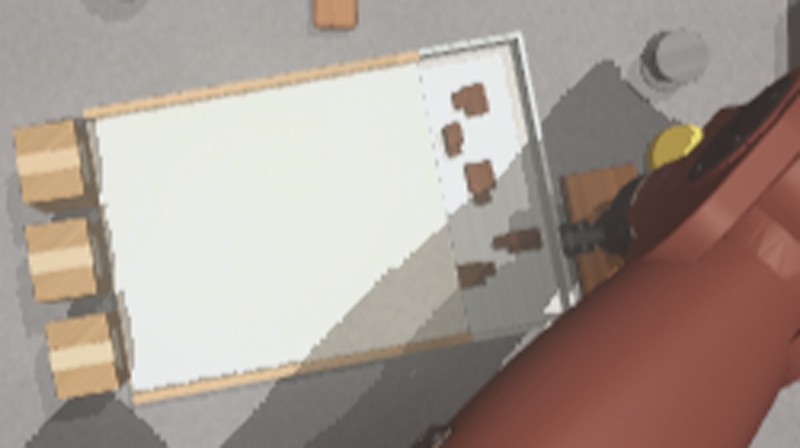

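```bash
python3 - <<'E'
from h import *
for u,v in [(469,98),(453,138),(481,180),(518,240),(477,272),(458,272),(495,268)]:
    P=px2w("top",u/3.2+190,v/3.2+165,.015)[:2]-b["c"]; print(np.round([P@b["ex"]*1e3,P@b["ey"]*1e3]))
snap("scene","s2.png",(165,170,120,110),5)
E
```

```text
[  84. -190.]
[  51. -169.]
[   9. -187.]
[ -50. -209.]
[ -71. -168.]
[ -68. -151.]
[ -71. -184.]
```

View pics/s2.png

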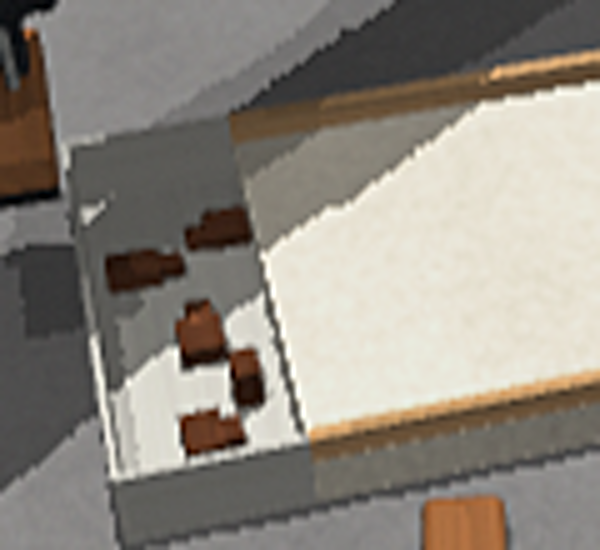

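All five offcuts are in the trough. Now I'll set the scraper back on its pad.

Emit:
apply_moves(
  rows=[
    [10,20,-20,0,0.5],
    [10,42,-42,0,1],
    [10,63,-64,0,1.5],
    [10,84,-85,0,2],
    [10,84,-85,20,2],
    [10,84,-85,40,2],
    [10,84,-85,60,2],
    [10,84,-85,75,2],
  ],
)

```text
time: 16.35
ee_pos: [0.4357, -0.3651, 0.0682]
tcp_rot: [-0.0, -0.085, 0.996, 0.001]
contact_force: [-0.4, -1.1, -1.6]
opening: 0.275
gripper_force: 60.9
```

Emit:
apply_moves(
  rows=[
    [10,0,0,5,0],
    [10,0,0,10,0],
    [10,0,0,15,0],
    [10,0,0,18,0],
    [10,0,0,20,0],
    [10,0,0,22,0],
    [10,0,0,22,0],
    [10,0,0,22,0],
  ],
)

```text
time: 17.35
ee_pos: [0.4358, -0.3664, 0.0484]
tcp_rot: [0.0, -0.085, 0.996, -0.0]
contact_force: [-0.2, -0.8, -2.2]
opening: 0.27
gripper_force: 60.9
```

```bash
python3 - <<'E'
from h import *
info(); print(delta([.4366,-.3735,.0445]))
snap("scene","s3.png",(80,150,110,100),5.5)
E
```

```text
tcp [ 0.4358 -0.3664  0.0484] board [-143.1 -346.9] yaw y 99.74 open 23.1 F [-0.2 -0.8 -2.2] gf 60.9 q6 -1.1
[ 0.4 -7.2  3.9]
```

View pics/s3.png

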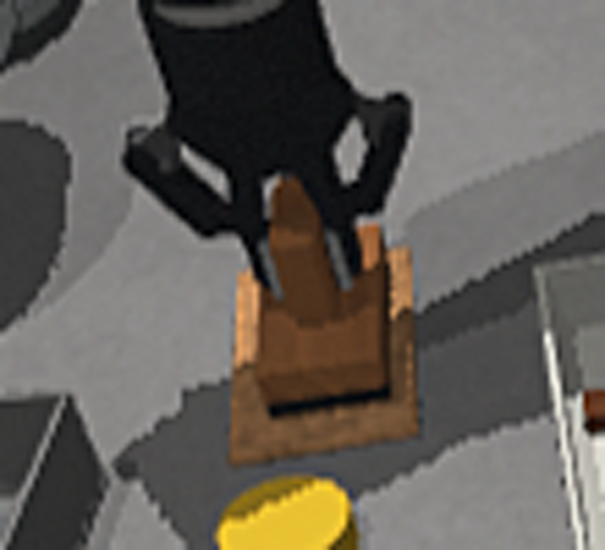

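The scraper is level and just above the pad.

Emit:
apply_moves(
  rows=[
    [10,0,-4,0,0],
    [10,0,-7,1,0],
    [10,0,-7,2,0],
    [10,0,-7,3,0],
    [10,0,-7,4,0],
    [10,0,-7,4,0],
    [10,0,-7,4,0],
    [10,0,-7,4,0],
  ],
)

```text
time: 18.4
ee_pos: [0.4369, -0.3732, 0.0444]
tcp_rot: [0.0, -0.085, 0.996, 0.0]
contact_force: [-0.5, 1.0, 1.1]
opening: 0.274
gripper_force: 61.4
```

Emit:
apply_moves(
  rows=[
    [30,0,0,0,0],
    [40,0,0,0,0],
    [60,0,0,0,0],
    [85,0,0,0,0],
    [85,0,0,0,0],
    [85,0,0,0,0],
    [85,0,0,0,0],
    [85,0,0,-5,0],
  ],
)

```text
time: 19.4
ee_pos: [0.4367, -0.3729, 0.0491]
tcp_rot: [-0.0, -0.085, 0.996, 0.0]
contact_force: [0.5, -0.4, 0.2]
opening: 0.995
gripper_force: 0.0
```

Emit:
apply_moves(
  rows=[
    [85,0,0,-20,0],
    [85,0,0,-50,0],
    [85,0,0,-80,0],
    [85,0,0,-110,0],
    [85,0,0,-150,0],
    [85,0,0,-190,0],
    [85,0,0,-200,0],
    [85,0,0,-200,0],
  ],
)

```text
time: 20.4
ee_pos: [0.4372, -0.3735, 0.2504]
tcp_rot: [0.0, -0.085, 0.996, -0.001]
contact_force: [0.3, 0.0, -1.1]
opening: 0.999
gripper_force: 0.0
```

```bash
python3 - <<'E'
from h import *
info(); 
for x in (78.5,.5,-79): print(delta([*Wb(x,70),.2]))
E
```

```text
tcp [ 0.4372 -0.3735  0.2504] board [-143.2 -354.2] yaw y 99.74 open 85.3 F [ 0.3  0.  -1.1] gf 0.0 q6 -1.1
[-206.6  431.8   49.9]
[-128.6  429.1   49.9]
[-49.2 426.3  49.8]
```

Now to the cartons. I'll shut the fingers and go behind carton A.

Emit:
apply_moves(
  rows=[
    [85,-18,57,0,0],
    [60,-36,114,0,0],
    [40,-54,171,0,0],
    [20,-72,228,0,0],
    [0,-90,285,0,0],
    [0,-108,342,0,0],
    [0,-126,399,0,0],
    [0,-144,456,0,0],
  ],
)

```text
time: 21.4
ee_pos: [0.501, 0.1026, 0.2479]
tcp_rot: [-0.001, -0.085, 0.996, 0.0]
contact_force: [0.5, -0.6, -0.6]
opening: 0.001
gripper_force: 0.0
```

Emit:
apply_moves(
  rows=[
    [0,-18,55,0,-0.5],
    [0,-36,110,0,-1],
    [0,-56,166,0,-2],
    [0,-56,166,0,-2],
    [0,-56,166,30,-2],
    [0,-56,166,60,-2],
    [0,-56,166,90,-2],
    [0,-56,166,120,-2],
  ],
)

```text
time: 22.4
ee_pos: [0.5281, 0.2724, 0.1273]
tcp_rot: [-0.001, -0.102, 0.995, -0.0]
contact_force: [-1.0, -0.5, 0.8]
opening: 0.001
gripper_force: 0.0
```

```bash
python3 - <<'E'
from h import *
info(78,225,.12); snap("scene","s4.png",(270,110,170,140),4.5)
E
```

```text
tcp [0.5281 0.2724 0.1273] board [ 77.4 259.7] yaw y 101.68 open 0.1 F [-1.  -0.5  0.8] gf 0.0 q6 0.05
delta [ -0.6 -34.7   7.3]
```

View pics/s4.png

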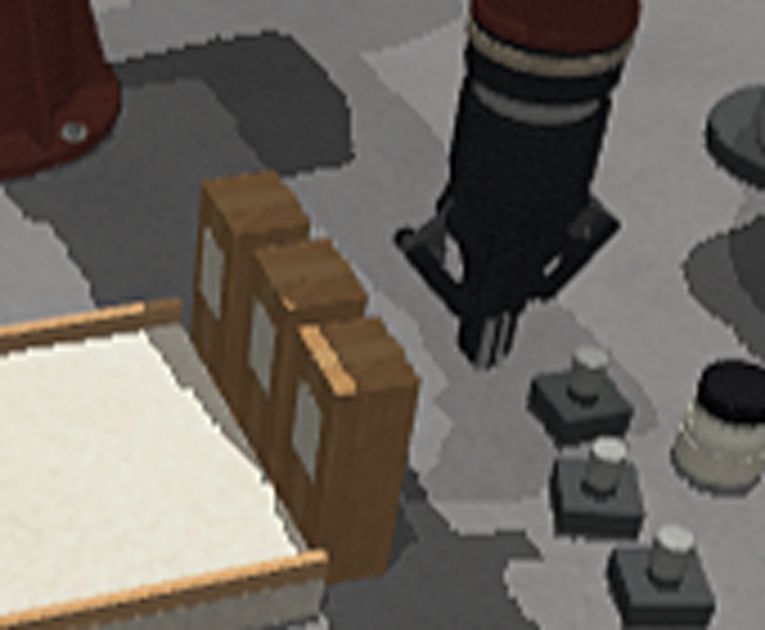

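Emit:
apply_moves(
  rows=[
    [0,0,-12,7,0],
    [0,0,-24,7,0],
    [0,0,-36,7,0],
    [0,0,-44,7,0],
    [0,0,-52,7,0],
    [0,0,-60,7,0],
    [0,0,-68,7,0],
    [0,0,-76,7,0],
  ],
)

```text
time: 23.45
ee_pos: [0.5444, 0.1987, 0.1223]
tcp_rot: [0.0, -0.102, 0.995, -0.0]
contact_force: [-0.7, -0.4, 1.4]
opening: 0.002
gripper_force: 0.5
```

Emit:
apply_moves(
  rows=[
    [0,0,-9,0,0],
    [0,0,-18,0,0],
    [0,0,-27,0,0],
    [0,0,-36,0,0],
    [0,0,-45,0,0],
    [0,0,-54,0,0],
    [0,0,-60,0,0],
    [0,0,-60,0,0],
  ],
)

```text
time: 24.45
ee_pos: [0.5566, 0.1401, 0.1223]
tcp_rot: [0.0, -0.102, 0.995, 0.0]
contact_force: [-0.1, 0.5, -0.0]
opening: -0.003
gripper_force: 0.0
```

```bash
python3 - <<'E'
from h import *
info(0,262,.2); snap("scene","s5.png",(180,110,250,140),3.2)
E
```

```text
tcp [0.5566 0.1401 0.1223] board [ 78.4 124.3] yaw y 101.71 open -0.3 F [-0.1  0.5 -0. ] gf 0.0 q6 -0.19
delta [ 78.5 137.6 -77.7]
```

View pics/s5.png

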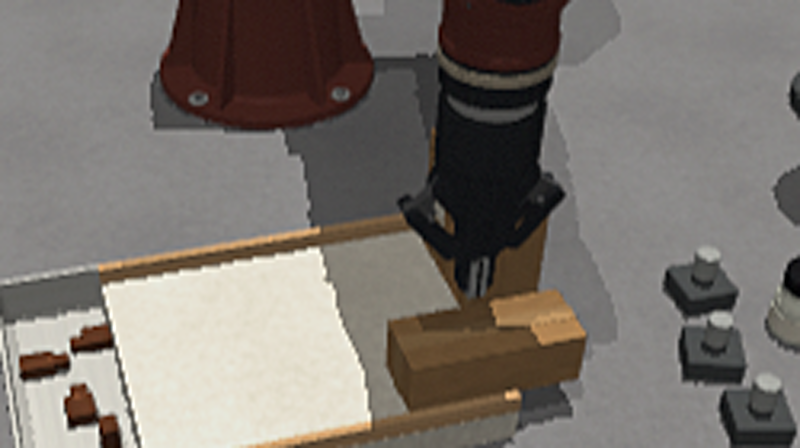

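Carton A lies flat. Carton B next.

Emit:
apply_moves(
  rows=[
    [0,0,50,0,0],
    [0,0,100,0,0],
    [0,0,137,0,0],
    [0,40,137,0,0],
    [0,78,137,0,0],
    [0,78,125,0,0],
    [0,78,112,0,0],
    [0,78,100,0,0],
  ],
)

```text
time: 25.5
ee_pos: [0.4608, 0.2216, 0.1225]
tcp_rot: [0.0, -0.102, 0.995, 0.0]
contact_force: [0.2, 1.2, -0.0]
opening: -0.001
gripper_force: 0.0
```

Emit:
apply_moves(
  rows=[
    [0,0,-8,0,0],
    [0,0,-16,0,0],
    [0,0,-24,0,0],
    [0,0,-32,0,0],
    [0,0,-40,0,0],
    [0,0,-48,0,0],
    [0,0,-56,0,0],
    [0,0,-64,0,0],
  ],
)

```text
time: 26.5
ee_pos: [0.4728, 0.1593, 0.1222]
tcp_rot: [-0.0, -0.102, 0.995, -0.0]
contact_force: [0.6, -0.7, 0.9]
opening: 0.004
gripper_force: 0.0
```

Emit:
apply_moves(
  rows=[
    [0,0,-9,0,0],
    [0,0,-18,0,0],
    [0,0,-27,0,0],
    [0,0,-36,0,0],
    [0,0,-36,0,0],
    [0,0,-36,0,0],
    [0,0,-36,0,0],
    [0,0,-36,0,0],
  ],
)

```text
time: 27.5
ee_pos: [0.4801, 0.1248, 0.1223]
tcp_rot: [0.0, -0.102, 0.995, 0.0]
contact_force: [0.3, 0.2, -0.0]
opening: -0.001
gripper_force: 0.0
```

Emit:
apply_moves(
  rows=[
    [0,0,50,0,0],
    [0,0,100,0,0],
    [0,0,137,0,0],
    [0,40,137,0,0],
    [0,79,137,0,0],
    [0,79,125,0,0],
    [0,79,112,0,0],
    [0,79,100,0,0],
  ],
)

```text
time: 28.5
ee_pos: [0.3833, 0.2055, 0.1225]
tcp_rot: [0.0, -0.102, 0.995, 0.0]
contact_force: [-0.1, -0.5, 0.0]
opening: 0.002
gripper_force: 0.0
```

```bash
python3 - <<'E'
from h import *
info(-79,225,.122); snap("scene","s6.png",(180,110,250,140),3.2)
E
```

```text
tcp [0.3833 0.2055 0.1225] board [-77.9 223.7] yaw y 101.7 open 0.2 F [-0.1 -0.5  0. ] gf 0.0 q6 -0.01
delta [1.1 1.3 0.5]
```

View pics/s6.png

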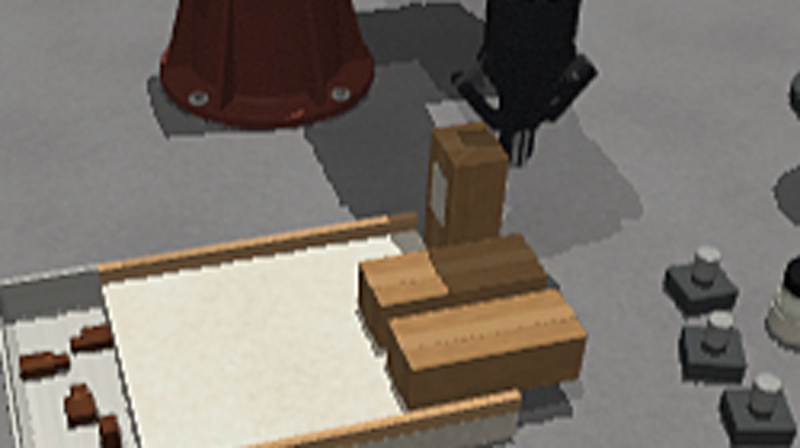

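Emit:
apply_moves(
  rows=[
    [0,0,-8,0,0],
    [0,0,-16,0,0],
    [0,0,-24,0,0],
    [0,0,-32,0,0],
    [0,0,-40,0,0],
    [0,0,-48,0,0],
    [0,0,-56,0,0],
    [0,0,-64,0,0],
  ],
)

```text
time: 29.55
ee_pos: [0.3955, 0.1432, 0.1222]
tcp_rot: [-0.0, -0.102, 0.995, -0.0]
contact_force: [0.1, 0.2, 0.4]
opening: -0.001
gripper_force: 0.0
```

Emit:
apply_moves(
  rows=[
    [0,0,-9,0,0],
    [0,0,-18,0,0],
    [0,0,-27,0,0],
    [0,0,-36,0,0],
    [0,0,-36,0,0],
    [0,0,-36,0,0],
    [0,0,-36,0,0],
    [0,0,-36,0,0],
  ],
)

```text
time: 30.55
ee_pos: [0.4027, 0.1087, 0.1223]
tcp_rot: [0.0, -0.102, 0.995, 0.0]
contact_force: [0.1, -0.7, -0.2]
opening: 0.0
gripper_force: 0.0
```

Emit:
apply_moves(
  rows=[
    [0,0,30,-30,0],
    [0,0,70,-60,0],
    [0,-20,110,-80,0],
    [10,-40,150,-80,0],
    [20,-60,190,-80,0],
    [30,-75,225,-80,0],
    [50,-88,260,-80,0],
    [50,-88,260,-80,0],
  ],
)

```text
time: 31.55
ee_pos: [0.4356, 0.3829, 0.2015]
tcp_rot: [-0.001, -0.104, 0.995, -0.0]
contact_force: [-0.8, 0.1, -0.1]
opening: 0.589
gripper_force: 0.0
```

```bash
python3 - <<'E'
from h import *
p,r,s=tool(); info(); print("to W3",delta([.4359,.3807,.12]))
snap("top","t4.png",(185,165,190,135),4.2)
E
```

```text
tcp [0.4356 0.3829 0.2015] board [  9.4 386.7] yaw y 101.89 open 50.3 F [-0.8  0.1 -0.1] gf 0.0 q6 0.29
to W3 [ 0.  -2.2 81.5]
```

View pics/t4.png

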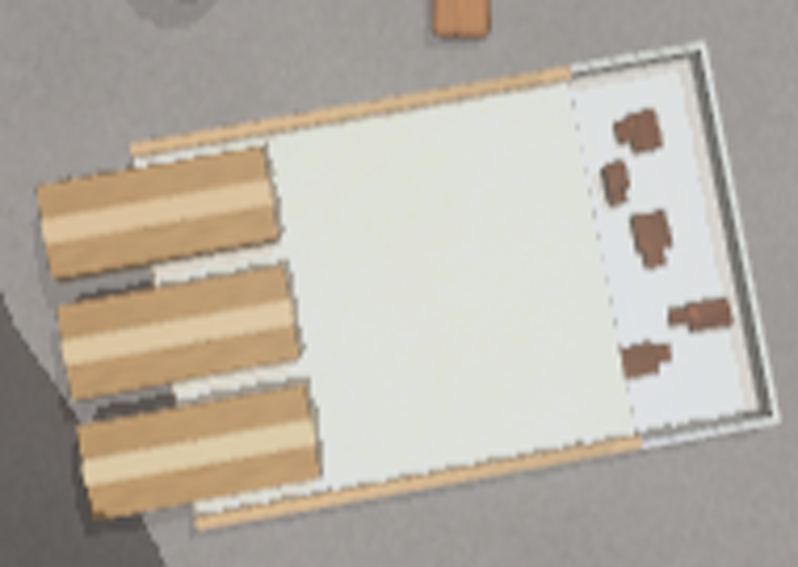

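All three cartons lie flat at (159,213), (180,333) and (199,452), and all five chips are in the trough.

```bash
python3 - <<'E'
from h import *
for q in([(38,185),(268,147),(280,240),(52,279)],[(58,309),(288,264),(300,356),(74,401)],[(78,428),(305,385),(321,477),(92,517)]):
    P=np.array([px2w("top",x/4.2+185,y/4.2+165,.08)[:2]-b["c"] for x,y in q])
    Q=np.round(np.stack([P@b["ex"],P@b["ey"]],1)*1e3); print(Q.tolist(),Q.mean(0), "yaw",np.degrees(np.arctan2(*(Q[0]+Q[3]-Q[1]-Q[2]))).round(1))
E
```

```text
[[110.0, 213.0], [108.0, 61.0], [46.0, 64.0], [48.0, 214.0]] [ 78. 138.] yaw 0.8
[[28.0, 213.0], [30.0, 62.0], [-30.0, 64.0], [-33.0, 213.0]] [ -1.25 138.  ] yaw -1.0
[[-50.0, 213.0], [-49.0, 65.0], [-109.0, 65.0], [-108.0, 214.0]] [-79.   139.25] yaw 0.0
```

Emit:
apply_moves(
  rows=[
    [50,0,-2,20,0],
    [50,0,-2,50,0],
    [50,0,-2,80,0],
    [50,0,-2,110,0],
    [50,0,-2,135,0],
    [50,0,-2,155,0],
    [50,0,-2,172,0],
    [50,0,-2,172,0],
  ],
)

```text
time: 32.6
ee_pos: [0.4357, 0.3785, 0.0291]
tcp_rot: [-0.001, -0.102, 0.995, -0.0]
contact_force: [-0.1, 0.2, 2.0]
opening: 0.584
gripper_force: 0.0
```

Emit:
apply_moves(
  rows=[
    [5,0,0,0,0],
    [5,0,0,0,0],
    [5,0,0,0,0],
    [5,0,0,0,0],
    [5,0,0,0,0],
    [5,0,0,0,0],
    [5,0,0,0,0],
    [5,0,0,0,0],
  ],
)

```text
time: 33.6
ee_pos: [0.4373, 0.3797, 0.0318]
tcp_rot: [0.001, -0.102, 0.995, 0.001]
contact_force: [-1.0, 0.9, 6.5]
opening: 0.228
gripper_force: 58.9
```

```bash
python3 - <<'E'
from h import *
info()
E
```

```text
tcp [0.4373 0.3797 0.0318] board [ 10.4 383.2] yaw y 101.75 open 19.5 F [-1.   0.9  6.5] gf 58.9 q6 0.28
```

The tips touch the slab, so I'll regrip a little higher.

Emit:
apply_moves(
  rows=[
    [50,0,0,0,0],
    [50,0,0,0,0],
    [50,0,0,-6,0],
    [50,0,0,-6,0],
    [5,0,0,-6,0],
    [5,0,0,-6,0],
    [5,0,0,-6,0],
    [5,0,0,-6,0],
  ],
)

```text
time: 34.6
ee_pos: [0.4364, 0.3792, 0.0364]
tcp_rot: [0.0, -0.102, 0.995, 0.0]
contact_force: [-1.2, 1.4, 2.0]
opening: 0.229
gripper_force: 58.6
```

Emit:
apply_moves(
  rows=[
    [5,0,0,0,0],
    [5,0,0,0,0],
    [5,0,0,0,0],
    [5,0,0,0,0],
    [5,0,0,0,0],
    [5,0,0,0,0],
    [5,0,0,0,0],
    [5,0,0,0,0],
  ],
)

```text
time: 35.6
ee_pos: [0.4364, 0.3792, 0.0364]
tcp_rot: [0.0, -0.102, 0.995, 0.0]
contact_force: [-2.3, 2.9, 5.7]
opening: 0.228
gripper_force: 58.9
```

```bash
python3 - <<'E'
from h import *
info()
E
```

```text
tcp [0.4364 0.3792 0.0364] board [  9.5 382.9] yaw y 101.75 open 19.4 F [-2.3  2.9  5.7] gf 58.9 q6 0.28
```

Emit:
apply_moves(
  rows=[
    [5,0,0,-20,0],
    [5,0,0,-50,0],
    [5,0,0,-80,0],
    [5,0,0,-110,0],
    [5,12,-40,-110,0],
    [5,25,-80,-110,0],
    [5,40,-120,-110,0],
    [5,40,-120,-110,0],
  ],
)

```text
time: 36.6
ee_pos: [0.4213, 0.2509, 0.1467]
tcp_rot: [-0.0, -0.101, 0.995, -0.001]
contact_force: [0.2, 0.8, -4.0]
opening: 0.228
gripper_force: 59.9
```

Emit:
apply_moves(
  rows=[
    [5,12,-40,0,0],
    [5,25,-80,0,0],
    [5,38,-115,0,0],
    [5,48,-145,0,0],
    [5,48,-145,0,0],
    [5,48,-145,10,0],
    [5,48,-145,20,0],
    [5,48,-145,20,0],
  ],
)

```text
time: 37.6
ee_pos: [0.4033, 0.1023, 0.1249]
tcp_rot: [-0.001, -0.103, 0.995, 0.0]
contact_force: [-0.8, 0.9, -4.1]
opening: 0.225
gripper_force: 60.3
```

```bash
python3 - <<'E'
from h import *
info(-79,118,.1175)
E
```

```text
tcp [0.4033 0.1023 0.1249] board [-79.4 118.6] yaw y 101.81 open 19.2 F [-0.8  0.9 -4.1] gf 60.3 q6 -0.27
delta [-0.4 -0.6  7.4]
```

Emit:
apply_moves(
  rows=[
    [5,0,0,2,0],
    [5,0,0,4,0],
    [5,0,0,6,0],
    [5,0,0,7,0],
    [5,0,0,8,0],
    [5,0,0,8,0],
    [5,0,0,8,0],
    [5,0,0,8,0],
  ],
)

```text
time: 38.6
ee_pos: [0.4042, 0.1017, 0.1184]
tcp_rot: [0.0, -0.102, 0.995, 0.0]
contact_force: [0.8, -0.5, -3.7]
opening: 0.225
gripper_force: 60.3
```

```bash
python3 - <<'E'
from h import *
info()
E
```

```text
tcp [0.4042 0.1017 0.1184] board [-78.6 117.8] yaw y 101.74 open 19.2 F [ 0.8 -0.5 -3.7] gf 60.3 q6 -0.27
```

Emit:
apply_moves(
  rows=[
    [5,0,0,1,0],
    [5,0,0,2,0],
    [5,0,0,2,0],
    [5,0,0,2,0],
    [30,0,0,2,0],
    [50,0,0,2,0],
    [50,0,0,2,0],
    [50,0,0,2,0],
  ],
)

```text
time: 39.6
ee_pos: [0.4043, 0.1016, 0.1164]
tcp_rot: [0.0, -0.102, 0.995, 0.0]
contact_force: [0.3, 0.2, -0.5]
opening: 0.585
gripper_force: 0.0
```

Emit:
apply_moves(
  rows=[
    [50,0,0,-20,0],
    [50,0,0,-40,0],
    [50,0,0,-80,0],
    [50,-34,46,-80,0],
    [50,-68,92,-80,0],
    [50,-102,138,-80,0],
    [50,-137,185,-80,0],
    [50,-172,232,-80,0],
  ],
)

```text
time: 40.6
ee_pos: [0.5265, 0.3661, 0.1981]
tcp_rot: [0.001, -0.102, 0.995, 0.0]
contact_force: [0.4, -0.3, 2.1]
opening: 0.584
gripper_force: 0.0
```

```bash
cat >> h.py <<'E'
def knobs(f):
    snap("top",f); im=cv2.imread("pics/raw_"+f).astype(int)[165:305,120:380]
    m=((im.min(2)>165)&(im.max(2)-im.min(2)<14)).astype(np.uint8)
    n,l,st,ce=cv2.connectedComponentsWithStats(m)
    for i in range(1,n):
        if 10<st[i,4]<150:
            u,v=ce[i]+[120,165]
            for z in(.052,.132):
                P=px2w("top",u,v,z)[:2]; d=P-b["c"]; print(st[i,4],"z",z,"world",P.round(4),"board",np.round([d@b["ex"]*1e3,d@b["ey"]*1e3]))
E
python3 - <<'E'
from h import *
p,r,s=tool(); info(); print("W2",delta([.5248,.3639,.036]))
knobs("k1.png")
E
```

```text
tcp [0.5265 0.3661 0.1981] board [ 95.  351.7] yaw y 101.75 open 49.9 F [ 0.4 -0.3  2.1] gf 0.0 q6 0.2
W2 [  2.5  -1.8 162.1]
12 z 0.052 world [0.5944 0.1511] board [118. 127.]
12 z 0.132 world [0.5852 0.145 ] board [107. 123.]
34 z 0.052 world [0.5258 0.3653] board [ 94. 351.]
34 z 0.132 world [0.5205 0.3468] board [ 85. 334.]
37 z 0.052 world [0.5188 0.1246] board [ 38. 117.]
37 z 0.132 world [0.514 0.12 ] board [ 33. 113.]
17 z 0.052 world [0.4384 0.1307] board [-39. 139.]
17 z 0.132 world [0.4382 0.1258] board [-40. 134.]
42 z 0.052 world [0.4034 0.1052] board [-79. 121.]
42 z 0.132 world [0.4053 0.1017] board [-78. 118.]
```

Weight 3 stands on carton C at board (-78,118). Weight 2 next.

Emit:
apply_moves(
  rows=[
    [50,2,-1,20,0],
    [50,2,-1,50,0],
    [50,2,-1,80,0],
    [50,2,-1,110,0],
    [50,2,-1,135,0],
    [50,2,-1,155,0],
    [50,2,-1,162,0],
    [50,2,-1,162,0],
  ],
)

```text
time: 41.65
ee_pos: [0.5238, 0.3625, 0.0347]
tcp_rot: [0.0, -0.102, 0.995, 0.0]
contact_force: [-0.0, 0.6, -0.2]
opening: 0.583
gripper_force: 0.0
```

Emit:
apply_moves(
  rows=[
    [5,0,0,0,0],
    [5,0,0,0,0],
    [5,0,0,0,0],
    [5,0,0,0,0],
    [5,0,0,0,0],
    [5,0,0,0,0],
    [5,0,0,0,0],
    [5,0,0,0,0],
  ],
)

```text
time: 42.65
ee_pos: [0.5245, 0.363, 0.0359]
tcp_rot: [0.001, -0.102, 0.995, 0.001]
contact_force: [-1.1, 1.3, 6.5]
opening: 0.229
gripper_force: 58.6
```

Emit:
apply_moves(
  rows=[
    [5,0,0,-20,0],
    [5,0,0,-50,0],
    [5,0,0,-80,0],
    [5,0,0,-110,0],
    [5,18,-40,-110,0],
    [5,36,-80,-110,0],
    [5,52,-120,-110,0],
    [5,52,-120,-110,0],
  ],
)

```text
time: 43.65
ee_pos: [0.4967, 0.2321, 0.1452]
tcp_rot: [-0.0, -0.101, 0.995, -0.0]
contact_force: [0.9, -1.2, -3.6]
opening: 0.225
gripper_force: 59.7
```

```bash
python3 - <<'E'
from h import *
info(-1,118,.126)
E
```

```text
tcp [0.4967 0.2321 0.1452] board [ 38.5 226.6] yaw y 101.58 open 19.2 F [ 0.9 -1.2 -3.6] gf 59.7 q6 -0.0
delta [  39.2 -108.7   19.3]
```

Emit:
apply_moves(
  rows=[
    [5,13,-36,0,0],
    [5,26,-72,0,0],
    [5,39,-109,0,0],
    [5,39,-109,0,0],
    [5,39,-109,10,0],
    [5,39,-109,18,0],
    [5,39,-109,22,0],
    [5,39,-109,24,0],
  ],
)

```text
time: 44.65
ee_pos: [0.4808, 0.1201, 0.1198]
tcp_rot: [-0.0, -0.103, 0.995, 0.0]
contact_force: [0.8, -0.1, -3.5]
opening: 0.228
gripper_force: 60.0
```

Emit:
apply_moves(
  rows=[
    [5,0,0,2,0],
    [5,0,0,4,0],
    [5,0,0,5,0],
    [5,0,0,5,0],
    [5,0,0,5,0],
    [5,0,0,5,0],
    [5,0,0,5,0],
    [5,0,0,5,0],
  ],
)

```text
time: 45.65
ee_pos: [0.4813, 0.1197, 0.1159]
tcp_rot: [0.0, -0.102, 0.995, 0.0]
contact_force: [-3.2, -0.5, 5.2]
opening: 0.23
gripper_force: 60.8
```

```bash
python3 - <<'E'
from h import *
info(-1,118,.1155)
E
```

```text
tcp [0.4813 0.1197 0.1159] board [  0.5 119.7] yaw y 101.74 open 19.7 F [-3.2 -0.5  5.2] gf 60.8 q6 -0.23
delta [ 1.5 -1.7  0.4]
```

Emit:
apply_moves(
  rows=[
    [30,0,0,0,0],
    [50,0,0,0,0],
    [50,0,0,0,0],
    [50,0,0,0,0],
    [50,0,0,-10,0],
    [50,0,0,-30,0],
    [50,0,0,-60,0],
    [50,0,0,-80,0],
  ],
)

```text
time: 46.65
ee_pos: [0.4819, 0.1197, 0.1982]
tcp_rot: [0.001, -0.102, 0.995, -0.0]
contact_force: [0.2, 0.5, 0.2]
opening: 0.585
gripper_force: 0.0
```

Emit:
apply_moves(
  rows=[
    [50,-30,40,0,0],
    [50,-60,80,0,0],
    [50,-90,120,0,0],
    [50,-120,160,0,0],
    [50,-150,200,0,0],
    [50,-172,228,0,0],
    [50,-172,228,0,0],
    [50,-172,228,0,0],
  ],
)

```text
time: 47.65
ee_pos: [0.6031, 0.3776, 0.1957]
tcp_rot: [0.0, -0.102, 0.995, -0.0]
contact_force: [0.4, 0.3, -0.2]
opening: 0.581
gripper_force: 0.0
```

```bash
python3 - <<'E'
from h import *
p,r,s=tool(); info(); print("W1",delta([.6043,.3794,.0355]))
knobs("k2.png")
E
```

```text
tcp [0.6031 0.3776 0.1957] board [172.3 347.4] yaw y 101.75 open 49.6 F [ 0.4  0.3 -0.2] gf 0.0 q6 0.17
W1 [ -1.6   1.5 160.2]
37 z 0.052 world [0.6044 0.38  ] board [174. 349.]
37 z 0.132 world [0.5946 0.3606] board [161. 332.]
22 z 0.052 world [0.5963 0.1425] board [118. 119.]
22 z 0.132 world [0.587  0.1369] board [108. 115.]
20 z 0.052 world [0.5218 0.1113] board [ 38. 103.]
20 z 0.132 world [0.5168 0.1075] board [ 33. 101.]
43 z 0.052 world [0.4859 0.1243] board [  6. 123.]
43 z 0.132 world [0.4829 0.1197] board [  2. 119.]
17 z 0.052 world [0.4384 0.1307] board [-39. 139.]
17 z 0.132 world [0.4382 0.1258] board [-40. 134.]
42 z 0.052 world [0.4034 0.1052] board [-79. 121.]
42 z 0.132 world [0.4053 0.1017] board [-78. 118.]
```

Emit:
apply_moves(
  rows=[
    [50,-1,1,20,0],
    [50,-1,1,50,0],
    [50,-1,1,80,0],
    [50,-1,1,110,0],
    [50,-1,1,135,0],
    [50,-1,1,155,0],
    [50,-1,1,160,0],
    [50,-1,1,160,0],
  ],
)

```text
time: 48.7
ee_pos: [0.604, 0.379, 0.0356]
tcp_rot: [0.0, -0.102, 0.995, 0.0]
contact_force: [0.7, 0.2, -0.1]
opening: 0.583
gripper_force: 0.0
```

Emit:
apply_moves(
  rows=[
    [5,0,0,0,0],
    [5,0,0,0,0],
    [5,0,0,0,0],
    [5,0,0,0,0],
    [5,0,0,0,0],
    [5,0,0,0,0],
    [5,0,0,0,0],
    [5,0,0,0,0],
  ],
)

```text
time: 49.7
ee_pos: [0.6047, 0.3796, 0.0367]
tcp_rot: [0.001, -0.102, 0.995, 0.0]
contact_force: [-0.7, 2.0, 6.0]
opening: 0.23
gripper_force: 58.5
```

Emit:
apply_moves(
  rows=[
    [5,0,0,-20,0],
    [5,0,0,-50,0],
    [5,0,0,-80,0],
    [5,0,0,-110,0],
    [5,17,-40,-110,0],
    [5,34,-80,-110,0],
    [5,50,-120,-110,0],
    [5,50,-120,-110,0],
  ],
)

```text
time: 50.7
ee_pos: [0.5788, 0.2488, 0.1459]
tcp_rot: [-0.0, -0.101, 0.995, -0.0]
contact_force: [-0.2, 1.5, -3.4]
opening: 0.225
gripper_force: 59.5
```

```bash
python3 - <<'E'
from h import *
info(78,118,.1155)
E
```

```text
tcp [0.5788 0.2488 0.1459] board [122.3 226.2] yaw y 101.57 open 19.2 F [-0.2  1.5 -3.4] gf 59.5 q6 -0.0
delta [  44.  -108.3   30.5]
```

Emit:
apply_moves(
  rows=[
    [5,15,-36,0,0],
    [5,30,-72,0,0],
    [5,44,-108,0,0],
    [5,44,-108,0,0],
    [5,44,-108,10,0],
    [5,44,-108,18,0],
    [5,44,-108,22,0],
    [5,44,-108,24,0],
  ],
)

```text
time: 51.7
ee_pos: [0.558, 0.1372, 0.1208]
tcp_rot: [-0.0, -0.103, 0.995, 0.0]
contact_force: [0.2, 0.1, -3.7]
opening: 0.231
gripper_force: 59.9
```

Emit:
apply_moves(
  rows=[
    [5,0,0,2,0],
    [5,0,0,4,0],
    [5,0,0,5,0],
    [5,0,0,5,0],
    [5,0,0,5,0],
    [5,0,0,5,0],
    [5,0,0,5,0],
    [5,0,0,5,0],
  ],
)

```text
time: 52.7
ee_pos: [0.5584, 0.1369, 0.1167]
tcp_rot: [0.0, -0.102, 0.995, 0.0]
contact_force: [-2.5, 2.4, 5.0]
opening: 0.226
gripper_force: 60.8
```

```bash
python3 - <<'E'
from h import *
info(78,118,.1155)
E
```

```text
tcp [0.5584 0.1369 0.1167] board [ 79.5 120.8] yaw y 101.75 open 19.3 F [-2.5  2.4  5. ] gf 60.8 q6 -0.19
delta [ 1.5 -2.8  1.2]
```

Contact. I'll release, rise and clear the view.

Emit:
apply_moves(
  rows=[
    [30,0,0,0,0],
    [50,0,0,0,0],
    [50,0,0,0,0],
    [50,0,0,0,0],
    [50,0,0,-10,0],
    [50,0,0,-30,0],
    [50,0,0,-60,0],
    [50,0,0,-100,0],
  ],
)

```text
time: 53.7
ee_pos: [0.558, 0.1368, 0.2183]
tcp_rot: [0.0, -0.102, 0.995, 0.0]
contact_force: [0.6, 0.1, 0.8]
opening: 0.588
gripper_force: 0.0
```

Emit:
apply_moves(
  rows=[
    [50,0,50,0,0],
    [50,0,100,0,0],
    [50,0,150,0,0],
    [50,0,200,0,0],
    [50,15,250,0,0],
    [50,30,290,0,0],
    [50,40,320,0,0],
    [50,40,320,0,0],
  ],
)

```text
time: 54.7
ee_pos: [0.4529, 0.4438, 0.218]
tcp_rot: [0.001, -0.104, 0.995, 0.001]
contact_force: [0.0, -0.1, -0.2]
opening: 0.585
gripper_force: 0.0
```

```bash
python3 - <<'E'
from h import *
info(); knobs("k3.png")
a=cv2.imread("pics/raw_k3.png"); cs=bot.snapshot("scene")[:,:,::-1]
# scraper grip / chips compare against earlier pictures
o=np.hstack([cv2.resize(a[160:310,150:440],None,fx=2,fy=2,interpolation=cv2.INTER_CUBIC)])
s=cv2.resize(cs[140:290,90:390],(580,290),interpolation=cv2.INTER_CUBIC)
cv2.imwrite("pics/final.png",np.vstack([o,s])); print(o.shape)
E
```

```text
tcp [0.4529 0.4438 0.218 ] board [ 38.8 442.8] yaw y 101.91 open 50.0 F [ 0.  -0.1 -0.2] gf 0.0 q6 0.36
16 z 0.052 world [0.5975 0.1373] board [118. 113.]
16 z 0.132 world [0.5881 0.132 ] board [108. 110.]
38 z 0.052 world [0.5661 0.1422] board [ 88. 124.]
38 z 0.132 world [0.5585 0.1366] board [ 80. 120.]
20 z 0.052 world [0.5218 0.1113] board [ 38. 103.]
20 z 0.132 world [0.5168 0.1075] board [ 33. 101.]
40 z 0.052 world [0.4861 0.1244] board [  6. 123.]
40 z 0.132 world [0.4831 0.1198] board [  2. 119.]
17 z 0.052 world [0.4384 0.1307] board [-39. 139.]
17 z 0.132 world [0.4382 0.1258] board [-40. 134.]
42 z 0.052 world [0.4034 0.1052] board [-79. 121.]
42 z 0.132 world [0.4053 0.1017] board [-78. 118.]
(300, 580, 3)
```

View pics/final.png

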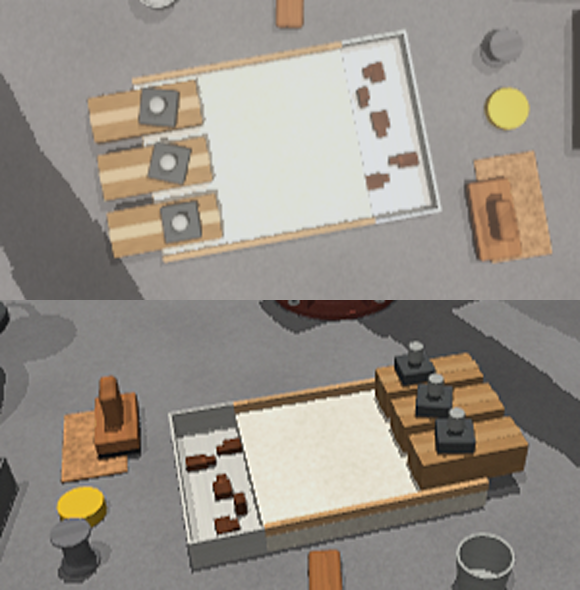

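The cartons, weights and chips are fine, but the scraper has been knocked toward the trough, half off its pad (centre about (493,219) in the top part). I need to regrasp it, so I'll measure it from pixel values.

```bash
python3 - <<'E'
from h import *
im=cv2.imread("pics/raw_k3.png"); R_=im[:,:,2].astype(int)
print("     "+" ".join("%3d"%c for c in range(380,414)))
for v in range(246,294): print(v,"  "+" ".join("%3d"%x for x in R_[v,380:414]))
E
```

```text
380 381 382 383 384 385 386 387 388 389 390 391 392 393 394 395 396 397 398 399 400 401 402 403 404 405 406 407 408 409 410 411 412 413
246   155 154 154 155 154 153 154 124 174 185 192 200 193 188 200 205 196 194 200 210 216 207 192 200 205 193 192 187 183 186 192 197 190 198
247   157 156 153 153 154 154 154 135 173 186 193 199 192 191 204 206 195 188 182 195 197 187 192 194 197 191 193 186 179 187 190 195 195 192
248   155 155 151 152 156 158 154 140 167 199 202 193 191 191 177 182 178 171 138 137 136 129 173 180 180 180 185 188 182 188 185 194 196 186
249   156 156 138 138 142 144 140 129 144 189 188 174 173 175 127 129 130 128 141 141 145 146 162 172 179 179 181 185 183 182 183 197 189 180
250   155 157 112 107 107 107 105 103  99 131 134 137 141 142 146 154 160 165 171 173 182 181 184 187 189 186 187 183 188 190 190 196 187 180
251   152 153 105  99 108 131 135 133 140 150 155 164 177 179 180 187 192 196 191 183 187 187 186 187 185 181 188 180 187 199 200 197 193 194
252   152 147  86  88 128 172 173 171 178 186 190 189 188 188 186 188 192 195 191 182 187 187 186 186 188 169 18
[... 5151 characters left out ...]
 158 158 157 155 139 139 141  97  98 135 184 179 171 159 157 166 179 177 172 184 172 176 187 176 157 167 174 182 178 170 158 157 144
290   156 156 158 155 153 138 139 140 128 124 125 162 152 142 131 111 165 183 175 168 179 174 182 184 169 152 148 144 152 152 151 152 151 152
291   156 154 156 156 154 146 146 147 147 147 146 144 146 146 145 134 173 177 166 154 141 143 154 154 155 152 152 152 153 153 153 154 153 152
292   157 154 154 156 154 155 156 157 156 155 154 153 155 156 156 155 152 152 154 154 153 153 155 156 155 152 152 152 153 154 153 152 152 150
293   157 155 154 155 154 156 158 156 155 154 153 151 157 157 156 154 153 153 153 152 154 154 156 157 153 151 153 153 152 154 153 152 152 148
```

```bash
python3 - <<'E'
from h import *
f=np.array([px2w("top",u,v,.036) for u,v in [(384.5,251),(405,248.5),(410,286.5),(390,289)]]); print("foot",f.mean(0),f.round(4).tolist())
g=np.array([px2w("top",u,v,.092) for u,v in [(397.8,260.3),(405,259.6),(407.5,278.5),(400.2,279)]]); print("grip",g.mean(0),g.round(4).tolist())
# old picture, same estimates for reference
p=np.array([.4366,-.3735]); e=np.radians(9.56); d=f.mean(0)[:2]-p
print("in pad frame (x,y) mm",1e3*(d@[np.cos(e),np.sin(e)]),1e3*(d@[-np.sin(e),np.cos(e)]))
x=f[0]-f[3]; x2=f[1]-f[2]; print("yaw",np.degrees(np.arctan2(x[1],x[0])),np.degrees(np.arctan2(x2[1],x2[0])))
p,r,s=tool(); print(p,delta([*g.mean(0)[:2],.22]))
E
```

```text
foot [ 0.4209448  -0.33821898  0.036     ] [[0.4697, -0.3015, 0.036], [0.4783, -0.3597, 0.036], [0.3721, -0.374, 0.036], [0.3637, -0.3176, 0.036]]
grip [ 0.42013396 -0.33713452  0.092     ] [[0.4441, -0.324, 0.092], [0.4465, -0.3435, 0.092], [0.3959, -0.3504, 0.092], [0.394, -0.3306, 0.092]]
in pad frame (x,y) mm -9.578304066649993 37.391068269895
yaw 8.633851061605702 7.675251990778082
[0.45429312 0.44196857 0.21752235] [ 192.4 -755.7   -2.9]
```

The scraper stands level at about (0.4205, -0.3375), yaw about 8.5°. I'll fetch it back.

Emit:
apply_moves(
  rows=[
    [50,14,-58,0,0],
    [50,29,-116,0,0],
    [50,43,-174,0,0],
    [50,58,-232,0,0],
    [60,72,-290,0,0],
    [70,87,-348,0,0],
    [85,101,-406,0,0],
    [85,116,-464,0,0],
  ],
)

```text
time: 55.8
ee_pos: [0.4344, -0.0389, 0.2172]
tcp_rot: [0.001, -0.101, 0.995, -0.0]
contact_force: [1.2, -0.2, 0.2]
opening: 0.993
gripper_force: 0.0
```

Emit:
apply_moves(
  rows=[
    [85,15,-58,0,1],
    [85,30,-116,0,2],
    [85,45,-175,0,3],
    [85,60,-233,0,3],
    [85,76,-292,0,3],
    [85,76,-292,30,3],
    [85,76,-292,60,3],
    [85,76,-292,60,3],
  ],
)

```text
time: 56.8
ee_pos: [0.4182, -0.3371, 0.1546]
tcp_rot: [-0.001, -0.075, 0.997, 0.002]
contact_force: [0.7, 0.0, 0.8]
opening: 0.993
gripper_force: 0.0
```

```bash
python3 - <<'E'
from h import *
info(); print(delta([.4205,-.3375,.045]))
E
```

```text
tcp [ 0.4182 -0.3371  0.1546] board [-154.4 -314.7] yaw y 98.64 open 84.8 F [0.7 0.  0.8] gf 0.0 q6 -1.07
[ -2.4  -1.1 109.6]
```

Emit:
apply_moves(
  rows=[
    [60,-2,-1,0,0],
    [60,-2,-1,20,0],
    [60,-2,-1,45,0],
    [60,-2,-1,70,0],
    [60,-2,-1,90,0],
    [60,-2,-1,104,0],
    [60,-2,-1,109,0],
    [60,-2,-1,109,0],
  ],
)

```text
time: 57.8
ee_pos: [0.4221, -0.3381, 0.0475]
tcp_rot: [0.0, -0.076, 0.997, -0.0]
contact_force: [0.6, -0.1, -0.0]
opening: 0.696
gripper_force: 0.0
```

Emit:
apply_moves(
  rows=[
    [10,0,0,0,0],
    [10,0,0,0,0],
    [10,0,0,0,0],
    [10,0,0,0,0],
    [10,0,0,0,0],
    [10,0,0,0,0],
    [10,0,0,0,0],
    [10,0,0,0,0],
  ],
)

```text
time: 58.8
ee_pos: [0.4223, -0.3383, 0.0479]
tcp_rot: [0.0, -0.076, 0.997, -0.0]
contact_force: [-0.6, 1.5, 5.6]
opening: 0.274
gripper_force: 58.9
```

Emit:
apply_moves(
  rows=[
    [10,0,0,-5,0],
    [10,0,0,-10,0],
    [10,0,0,-15,0],
    [10,0,0,-20,0],
    [10,0,0,-20,0],
    [10,0,0,-20,0],
    [10,0,0,-20,0],
    [10,0,0,-20,0],
  ],
)

```text
time: 59.8
ee_pos: [0.4219, -0.3379, 0.0671]
tcp_rot: [-0.0, -0.076, 0.997, 0.0]
contact_force: [0.8, 0.9, -2.4]
opening: 0.276
gripper_force: 58.8
```

```bash
python3 - <<'E'
from h import *
info(); print(delta([.4366,-.3735,.046]))
E
```

```text
tcp [ 0.4219 -0.3379  0.0671] board [-150.9 -316.2] yaw y 98.74 open 23.5 F [ 0.8  0.9 -2.4] gf 58.8 q6 -1.07
[ -9.1 -37.4  21.1]
```

Emit:
apply_moves(
  rows=[
    [10,-3,-12,0,0],
    [10,-6,-25,0,0],
    [10,-9,-37,0,0],
    [10,-9,-37,0,0],
    [10,-9,-37,8,0],
    [10,-9,-37,14,0],
    [10,-9,-37,18,0],
    [10,-9,-37,18,0],
  ],
)

```text
time: 60.8
ee_pos: [0.4363, -0.3728, 0.0488]
tcp_rot: [-0.0, -0.076, 0.997, 0.0]
contact_force: [1.2, -0.0, -2.4]
opening: 0.272
gripper_force: 59.2
```

Emit:
apply_moves(
  rows=[
    [10,0,0,1,0],
    [10,0,0,2,0],
    [10,0,0,2,0],
    [10,0,0,2,0],
    [10,0,0,2,0],
    [10,0,0,2,0],
    [10,0,0,2,0],
    [10,0,0,2,0],
  ],
)

```text
time: 61.8
ee_pos: [0.4366, -0.3733, 0.048]
tcp_rot: [0.0, -0.076, 0.997, -0.0]
contact_force: [-2.0, 2.3, 5.7]
opening: 0.276
gripper_force: 59.9
```

```bash
python3 - <<'E'
from h import *
info(); print(delta([.4366,-.3735,.046]))
E
```

```text
tcp [ 0.4366 -0.3733  0.048 ] board [-143.7 -353.9] yaw y 98.74 open 23.6 F [-2.   2.3  5.7] gf 59.9 q6 -1.09
[ 0.  -0.2  2. ]
```

Emit:
apply_moves(
  rows=[
    [30,0,0,0,0],
    [40,0,0,0,0],
    [60,0,0,0,0],
    [60,0,0,0,0],
    [60,0,0,0,0],
    [60,0,0,-10,0],
    [60,0,0,-40,0],
    [60,0,0,-80,0],
  ],
)

```text
time: 62.8
ee_pos: [0.4361, -0.3727, 0.128]
tcp_rot: [-0.0, -0.076, 0.997, 0.001]
contact_force: [0.6, -0.5, -0.1]
opening: 0.706
gripper_force: 0.0
```

Emit:
apply_moves(
  rows=[
    [60,0,0,-60,0],
    [60,0,0,-120,0],
    [60,-15,58,-120,0],
    [60,-30,116,-120,0],
    [60,-45,174,-120,0],
    [60,-60,232,-120,0],
    [60,-75,290,-120,0],
    [60,-90,345,-120,0],
  ],
)

```text
time: 63.8
ee_pos: [0.4729, -0.0166, 0.2483]
tcp_rot: [0.001, -0.076, 0.997, -0.0]
contact_force: [1.1, 0.3, -0.8]
opening: 0.702
gripper_force: 0.0
```

```bash
python3 - <<'E'
from h import *
info(); snap("top","k4.png"); im=cv2.imread("pics/raw_k4.png"); R_=im[:,:,2].astype(int)
for v in range(238,294,2): print(v,"  "+" ".join("%3d"%x for x in R_[v,384:430]))
print(w2px("top",[.4366,-.3735,.036]),w2px("top",[.4366,-.3735,.092]))
a=cv2.imread("pics/raw_k3.png").astype(int)
print("scene tail check ok")
E
```

```text
tcp [ 0.4729 -0.0166  0.2483] board [-35.4 -12.1] yaw y 98.74 open 60.0 F [ 1.1  0.3 -0.8] gf 0.0 q6 -0.47
238   166 163 161 160 163 164 163 158 156 151 160 179 186 166 173 183 186 183 199 201 199 199 204 197 190 197 200 202 199 201 196 192 197 178 163 161 162 164 163 162 163 163 161 161 160 163
240   165 165 143 169 177 195 198 204 203 205 207 210 211 199 209 210 197 193 199 198 192 186 196 206 207 205 212 208 213 208 192 189 195 206 155 160 162 162 160 161 161 163 164 162 159 159
242   158 162 155 176 199 203 210 211 208 206 214 215 210 196 193 199 198 197 197 206 215 206 194 196 199 201 209 201 203 203 203 197 198 212 157 162 162 163 163 161 162 164 163 162 161 160
244   159 160 162 121 202 208 208 211 209 202 204 204 204 192 192 203 209 179 174 183 187 141 134 130 125 129 141 140 142 156 155 179 183 202 189 162 162 161 162 162 163 161 160 162 163 162
246   160 158 160 129 180 191 198 207 199 195 180 137 125 129 152 147 153 152 158 161 173 180 182 186 190 197 200 193 191 193 191 191 192 186 208 165 163 161 160 161 163 164 162 161 162 160
248   161 164 160 146 173 206 209 200 197 1
[... 3773 characters left out ...]
0 163 165 164 162 161 164 161 162 176 203 206 213 214 211 207 208 208 203 188 185 195 199 198 193 193 200 190 174 186 178 163 162 150 150 158 158 160 161 158 157 159 159 159
290   159 160 161 163 163 164 163 160 162 160 158 121 193 200 193 188 186 181 189 190 176 158 154 150 158 158 157 158 158 158 160 157 159 160 159 161 159 160 159 159 160 160 159 158 159 158
292   160 162 162 163 162 161 160 159 161 163 162 161 158 158 161 160 160 159 161 162 162 159 158 159 159 160 159 158 158 157 159 161 159 159 158 158 159 159 158 156 158 159 159 158 157 157
(np.float64(409.8382949320315), np.float64(263.42817454712076)) (np.float64(415.9967823768154), np.float64(263.5671394952709))
scene tail check ok
```

```bash
python3 - <<'E'
from h import *
print(bot.finish_job())
E
```

```text
the job is handed in; nothing more can be done
None
```

I handed the job in with all five offcuts in the trough, the three cartons flat on the board with a weight upright on each, and the scraper back on its pad after it was knocked half off and I reset it; no verdict came back.

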